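Prise the wheel clip off a toy turtle's axle

ROBOT

A 6-joint arm with a two-finger parallel gripper is mounted at the origin on the work surface. World frame = base frame: x ahead of the robot, y to its left, z up, the work surface at z = 0. Lengths are in m, angles in degrees, forces in N, time in s.
With the tool pointing down it reaches from about 0.425 to 0.95 m from the base axis. Payload 14.7 kg.
Tool frame: the origin (TCP) lies midway between the tips of the shut fingers; the grasp point (between the pads) lies 19 mm behind it (bot.grip_depth is the distance from the TCP to the grasp point, in m); z points along the fingers, y is the direction in which the jaws open and shut (so a half turn about z gives the same grasp; the last joint's range is limited). The gripper opens to 85 mm and grips with 20 to 120 N. Pads are 22 mm wide; open, the fingers measure 114 mm over their backs; the gripper's body (76 mm by 85 mm) begins 54 mm behind the grasp point. The pads swing forward as they close: fully open they stand 13 mm farther back than shut.
Start: joints at [73.82, 27.513, 91.461, -0, 61.026, -2.67], TCP at [0.152, 0.632, 0.231] pointing down, gripper open.
Joint ranges: [-157.49, 157.49], [-46.99, 117.5], [13.45, 153.17], [-89.5, 269.5], [5.16, 153.95], [-167.48, 167.48]. Speed limits (degrees/s): [108.29, 108.29, 136.94, 172.46, 172.46, 172.46].

INTERFACE

Orientations are given as [roll, pitch, yaw] about the fixed x, y, z axes, in that order (R = Rz(yaw) Ry(pitch) Rx(roll)).
In Python, from station import bot gives the robot as it stands.
- The arm moves only by the tool servo_tool, never from a script. Its argument "series" is a list of rows, each an object of numbers: "grip": the finger opening in cm, from 0 to 8.54; "tx", "ty", "tz": the shift along the world's x, y, z in cm; "roll": the turn about the world's z in degrees. A call has exactly 8 rows; each row shifts and turns the commanded pose from where the row before left it; what a row does not reach is not made up. A row lasts 1/12 s, in which the tool goes at most 41.7 mm and 7.16 degrees, less where a joint would pass 70% of its speed; a pose out of reach is approached as far as the arm can. A call with a gripper value outside its range is refused whole. The fingers move at their own pace and stop on an object; the grip force is fixed at half the most. Time passes only in rows, so rows that do not move let the fingers close, or fill a call up. It gives the time, the measured TCP pose, the force and the opening at its end, in the units of the state.
- bot.state(): the state, without advancing time (a new reading comes with each control period).
- bot.read_camera(name): name is "scene" or "top" or "wrist"; returns the picture (384x512x3 uint8, red, green, blue); there is no depth.
- bot.get_calibration(name): a dict with "fov_y" (degrees; the focal length in pixels is half the picture's height over the tangent of half this angle, whatever the lens; pixels are square), "cx", "cy" (the principal point, pixels), "pose" (4x4, takes a point from camera to world coordinates). Camera axes: x right, y up, looking along -z (the intrinsics and any distortion apply to the point x, -y, -z); pixel columns grow to the right and rows downward; lengths in m; the calibration is good to about 2 mm. A picture is of the moment at which its call begins: read the wrist's pose just before it. get_calibration takes no time and is no camera call; for the wrist camera it gives the pose at the moment of the call.
- bot.job_done(): hands the job in, once; it reports no verdict.
The state is a dict: "time": time; "joint_positions": joint angles; "dq": joint speeds; "effort": joint torques, N m; "position": TCP position; "ee_rot": TCP orientation; "ft_force": force on the tool from outside, world axes, zero at the start; "ft_torque": the same for the moment, N m; "width": opening from 0.0 (shut) to 1.0 (fully open).
Only numpy, scipy, OpenCV 4.12 (cv2) and the standard library are available. Lean on these libraries where they do the work, as an engineer would, in place of code of your own. Each camera call takes 0.05 s, during which the arm holds its last target.

TASK

The turtle's wheel has to come off: draw the hooked pick out of its wooden block, catch the spring clip on the axle by its eye and ease it up out of its groove with the pick, gently and without touching the clip in its groove with the fingers. Leave the clip lying in the plastic parts tub and put the pick back upright in its block, the collar seated on top, without scraping hard on the toy or disturbing the other things on the table.

Things in the scene. Friction and masses are not known exactly. Their poses are not given: they have to be found in the camera images.
- groove (a point): Centre of the clip's groove, on the centre line of the fixed wooden turtle's steel axle, 50 to 62 mm above the table (the packing under the turtle differs). Axes: x along the level axle, out to its free end; z up. Core 14 mm in diameter, x -3 to 3 mm; outside it the axle's head, diameter 22, x 3 to 8; inside it, at x = -3, the flat face of the wheel, diameter 64. The shell (50 mm above the axle) stays at x below -6.
- clip: Spring-steel snap clip, about 30 g, 4 mm thick (x), 23 wide (y), on the groove's core; origin at the groove's centre when seated, axes as groove. An eye on top (see eye), a flat bow, two sprung legs that grip the core and end at z = -14 mm. It snaps off straight up (+z): at 10 mm/s the pull peaks at about 10 N in the first 10 mm, more when faster; then it hangs loose on the hook and is easily stripped off, e.g. against a wall.
- eye (a point): Centre of the window in the clip's eye, 14 mm above the clip's origin, axes as the clip. The window goes through along x; it is 6.6 mm wide (y) and 6.6 mm high (z -3.3 to 3.3; its lower edge is 0.3 mm lower than the top of the axle's head). The bar over it is 4 mm high but only 2 mm thick, x -1.5 to 0.5, so the hook must go in nearly to the wheel's face to hold.
- pick_grip (a point): Centre of the handle of the hooked pick (70 g), square 18 x 18 mm, 70 mm tall. Axes: z up along handle and shaft, x the way the hook points. At the handle's foot a steel collar 46 x 26 x 6 mm (x -15 to 31), its underside 41 mm below here. Below it a round shaft, 5 mm thick, on the handle's axis, down to the hook.
- hook (a point): On the pick's hook: 12 mm along x from the shaft's axis and 111 mm below pick_grip, axes the same. The hook is a level, straight round bar 4 mm thick (its underside 113 mm below pick_grip) that sticks out square from the shaft's foot; its rounded end lies 6 mm farther along x than this point (18 mm from the shaft's axis).
- block: Fixed wooden tool block 90 x 60 x 85 mm (x, y, z), origin at the centre of its underside. A rectangular hole, 31 mm (x) by 15 mm (y), centre at x = 8 mm, y = 0, goes right through. The pick stands in it: shaft near the block's origin, axes as the block's, collar resting on the block's top, handle centre 126 mm above the table.
- tub: Fixed open plastic parts tub 130 x 100 x 35 mm (x, y, z), walls and floor 4 mm thick, origin at the centre of its underside. A few small nails lie on its floor at the +x end.
- stick_a: Bystander: wood offcut 90 x 22 x 16 mm lying flat, loose. Origin at the centre of its underside.
- stick_b: Bystander: wood offcut 80 x 22 x 16 mm lying flat, loose. Origin at the centre of its underside.
- spare_wheel: Bystander: loose wooden wheel, 64 mm across, 18 mm thick, lying flat. Origin at the centre of its underside.
- screwdriver: Bystander: screwdriver lying on the table, loose.
- glue: Bystander: white glue bottle, 52 mm across, 130 mm tall, standing, loose. Origin at the centre of its underside.
- pliers: Bystander: pliers with black handles, about 150 mm long, lying flat, loose.
Mind the look-alikes: they are no part of the job. Leave any yellow look-alike of the part that bears pick_grip alone.

How it is judged:
By the outcome, as a careful person would: the job done as asked, in the order asked, and still so for the second after the job is handed in, with the robot touching nothing.
It also fails if it takes over 67 s, if anything falls off the work surface, if the arm or the gripper's body presses on something with over 40 N, if the wrist force passes 120 N, or if a joint passes its speed limit or range.

## Working session

There is one attempt and no reset: what is moved stays moved. The work goes in short steps, Python scripts to look and compute and a tool call to move; the robot and the scene stay as the last step left them, time stands still between calls to the robot, and variables do not carry over. Pictures are saved under pics/ and viewed, and the job is handed in when it is done.

Besides the shell and the picture viewer there is one more tool, called after "Call:" in YAML: its name, and indented under it one key for each argument. servo_tool: Moves the arm, as the interface text tells. Its arguments: {"type":"object","properties":{"series":{"type":"array","items":{"type":"object","properties":{"grip":{"type":"number"},"tx":{"type":"number"},"ty":{"type":"number"},"tz":{"type":"number"},"roll":{"type":"number"}}}}},"required":["series"]}

```bash
ls; mkdir -p pics; python3 - <<'E'
from station import bot
import cv2,numpy as np
print(bot.state())
for n in ["scene","top","wrist"]:
    c=bot.get_calibration(n); print(n,c)
    im=bot.read_camera(n); cv2.imwrite(f"pics/{n}0.png",im[:,:,::-1])
E
```

```text
pics
{'time': 0.0, 'joint_positions': array([ 7.38197265e+01,  2.75498465e+01,  9.14942613e+01, -6.82623406e-05,
        6.10250888e+01, -2.66906568e+00]), 'dq': array([-0.08667961,  0.04958528,  0.00195235,  0.01393107,  0.01430948,
       -0.0389486 ]), 'effort': array([-6.42736733e-03, -9.50638175e+01, -4.30199718e+01, -2.11815577e-04,
        1.19376514e-02, -2.97368342e-05]), 'position': array([0.1517182 , 0.63162245, 0.23066916]), 'ee_rot': array([-1.79930876e+02, -3.16267219e-03,  1.66488823e+02]), 'ft_force': array([ 0.40418687,  0.89797075, -0.41176899]), 'ft_torque': array([ 0.05491393, -0.03109516, -0.0177217 ]), 'width': 1.0010350665417418}
scene {'fov_y': 47.878048967352356, 'cx': 255.09113978379946, 'cy': 195.16071977974855, 'pose': array([[ 0.82751024, -0.36346325,  0.42792671,  1.02750029],
       [ 0.56099916,  0.50471058, -0.65616094, -0.77949642],
       [ 0.02251125,  0.78304642,  0.62155575,  0.77442509],
       [ 0.        ,  0.        ,  0.        ,  1.        ]])}
top {'fov_y': 48.78637636017564, 'cx': 258.7924296493504, 'cy': 192.336043685313, 'pose': array([[ 0.02709609,  0.99168985, -0.12576579,  0.41895299],
       [-0.99960733,  0.02598148, -0.01049475, -0.05085144],
       [-0.00713995,  0.12600078,  0.99200445,  1.20643892],
       [ 0.        ,  0.        ,  0.        ,  1.        ]])}
wrist {'fov_y': 59.8780615248545, 'cx': 248.92968708607967, 'cy': 188.7134548649209, 'pose': array([[ 2.32927523e-01, -9.19083976e-01, -3.17851247e-01,
         6.93204917e-02],
       [ 9.72493587e-01,  2.19800011e-01,  7.70984986e-02,
         6.52456327e-01],
       [-9.96287023e-04, -3.27066662e-01,  9.45000744e-01,
         3.71750811e-01],
       [ 0.00000000e+00,  0.00000000e+00,  0.00000000e+00,
         1.00000000e+00]])}
```

View pics/scene0.png

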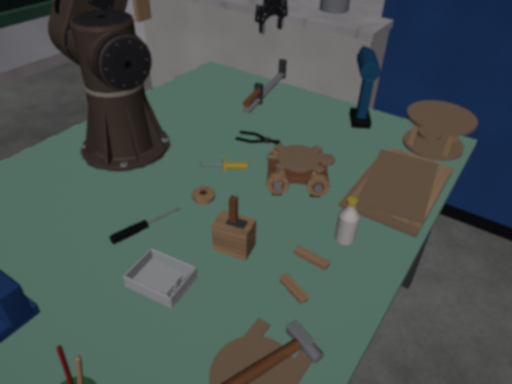

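View pics/top0.png

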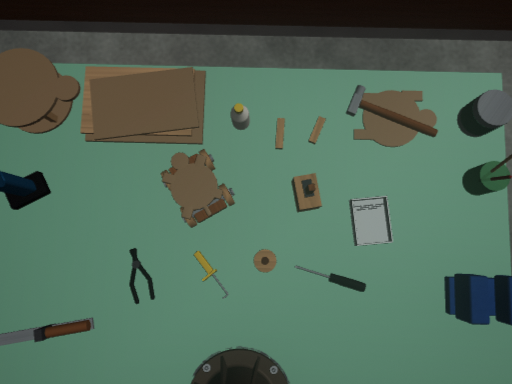

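View pics/wrist0.png

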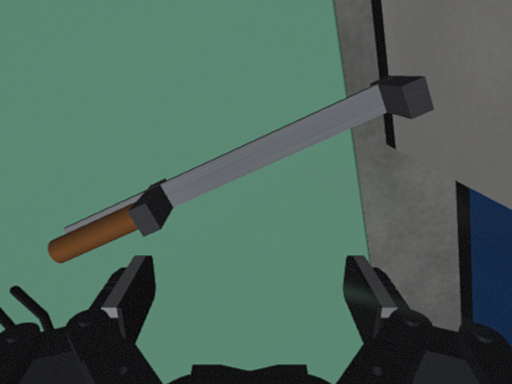

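```bash
cat > h.py <<'E'
import numpy as np, cv2
from station import bot
def K(c,h=384):
    f=h/2/np.tan(np.radians(c['fov_y']/2)); return f
def ray(c,u,v):
    f=K(c); d=np.array([(u-c['cx'])/f,-(v-c['cy'])/f,-1.0]); P=c['pose']
    d=P[:3,:3]@d; return P[:3,3],d/np.linalg.norm(d)
def onz(c,u,v,z):
    o,d=ray(c,u,v); return o+d*(z-o[2])/d[2]
def proj(c,p):
    P=c['pose']; q=P[:3,:3].T@(np.asarray(p)-P[:3,3]); f=K(c)
    return c['cx']+f*q[0]/-q[2], c['cy']-f*q[1]/-q[2]
def tri(rs):
    A=np.zeros((3,3));b=np.zeros(3)
    for o,d in rs:
        M=np.eye(3)-np.outer(d,d);A+=M;b+=M@o
    p=np.linalg.solve(A,b); return p,[np.linalg.norm((np.eye(3)-np.outer(d,d))@(p-o)) for o,d in rs]
def crop(im,x0,y0,w,h,s):
    return cv2.resize(im[y0:y0+h,x0:x0+w],None,fx=s,fy=s,interpolation=cv2.INTER_CUBIC)
E
python3 - <<'E'
from h import *
s=cv2.imread("pics/scene0.png");t=cv2.imread("pics/top0.png")
cv2.imwrite("pics/a1.png",crop(s,200,130,150,140,5)[:600]); cv2.imwrite("pics/a2.png",crop(t,150,140,190,110,4))
cv2.imwrite("pics/a3.png",crop(t,285,165,120,95,6)); 
c=bot.get_calibration("top")
for n,u,v,z in [("block",308,192,.085),("tub",371,221,.035),("turtle",200,188,.05),("yellow",206,265,.01),("screwdr",335,278,.01),("glue",240,112,.1)]: print(n,onz(c,u,v,z).round(3))
E
```

```text
block [ 0.565 -0.17   0.085]
tub [ 0.496 -0.35   0.035]
turtle [0.573 0.124 0.05 ]
yellow [0.362 0.104 0.01 ]
screwdr [ 0.337 -0.256  0.01 ]
glue [0.776 0.018 0.1  ]
```

View pics/a1.png

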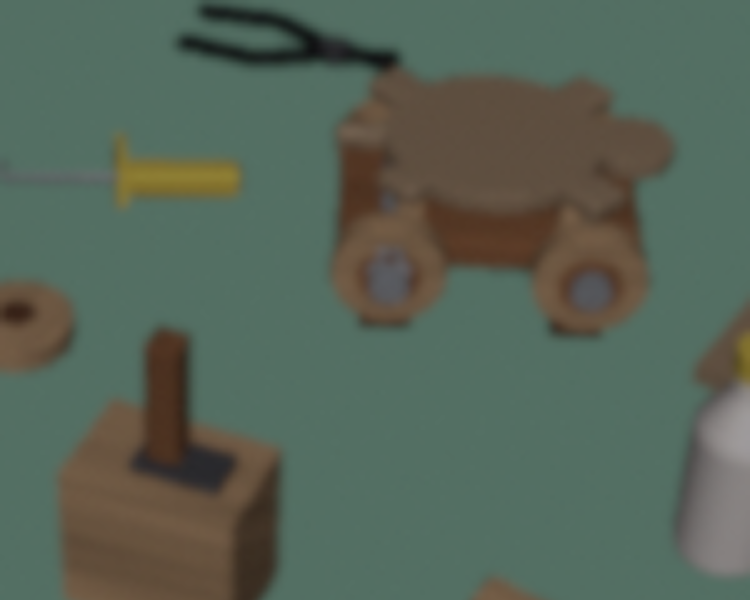

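View pics/a2.png

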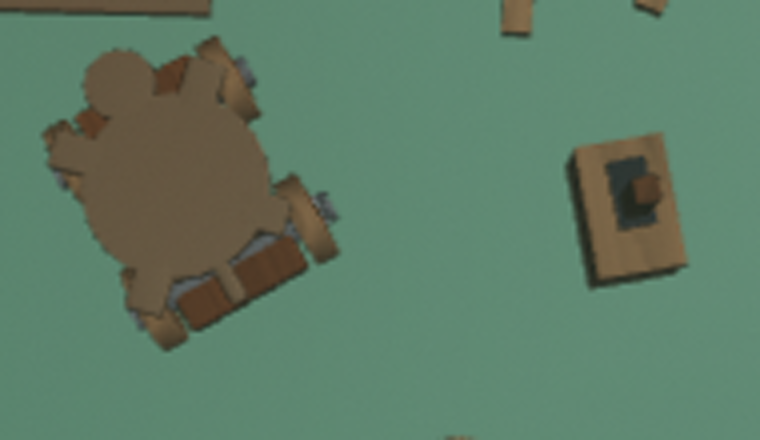

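View pics/a3.png

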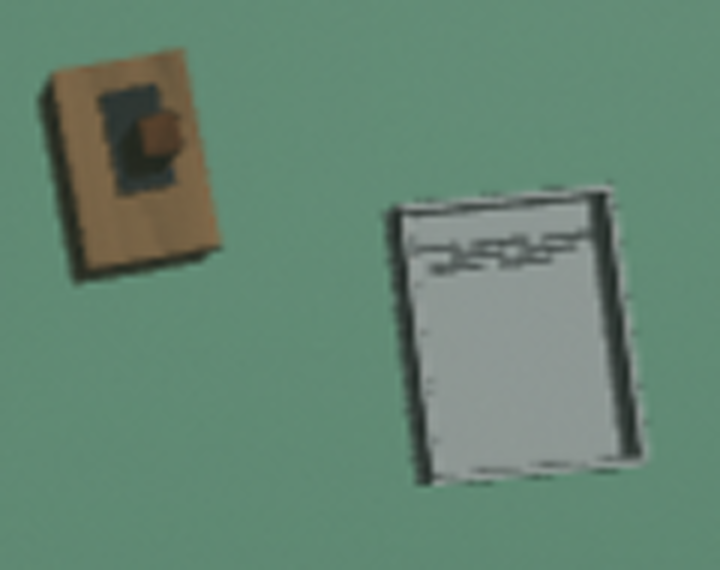

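```bash
python3 - <<'E'
from h import *
t=bot.get_calibration("top");s=bot.get_calibration("scene")
for n,a,b in [("clip",(230.7,191.5),(277.8,185)),("pick handle top",(311.5,186.5),(200+167/5,130+332/5))]:
    print(n,tri([ray(t,*a),ray(s,*b)]))
w=bot.get_calibration("wrist"); R=bot.state()
p=R['position']; print(proj(w,p),proj(w,p-[0,0,.092]), K(w))
def px(x,y,s): return x
# block top corners, collar corners, tub rim corners from a3 (x/6+285,y/6+165)
for n,z,pts in [("block",.085,[(55,72),(185,50),(219,247),(76,270)]),("collar",.091,[(98,94),(155,84),(176,187),(119,195)]),("tub",.035,[(395,205),(610,188),(642,460),(425,484)])]:
    q=[onz(t,x/6+285,y/6+165,z)[:2] for x,y in pts]; q=np.array(q)
    print(n,q.round(4).tolist(),"c",q.mean(0).round(4),[round(float(np.degrees(np.arctan2(*( (q[i]-q[j])[::-1])))),1) for i,j in [(0,3),(1,2),(0,1),(3,2)]],[np.linalg.norm(q[i]-q[j]).round(3) for i,j in [(0,3),(1,2),(0,1),(3,2)]])
E
```

```text
clip (array([0.56490026, 0.03837812, 0.06753661]), [np.float64(0.0015451555415525993), np.float64(0.0015451555415526854)])
pick handle top (array([ 0.56993839, -0.16942936,  0.16515756]), [np.float64(0.001214747037342781), np.float64(0.0012147470373428323)])
(np.float64(247.13145332168918), np.float64(259.5457799632745)) (np.float64(247.86488901134092), np.float64(194.26537799048845)) 333.3725039022168
block [[0.605, -0.1327], [0.6165, -0.1906], [0.5285, -0.2065], [0.5166, -0.1434]] c [ 0.5667 -0.1683] [6.9, 10.3, 101.2, 100.7] [np.float64(0.089), np.float64(0.089), np.float64(0.059), np.float64(0.064)]
collar [[0.5947, -0.1515], [0.5998, -0.1767], [0.554, -0.1865], [0.5498, -0.1614]] c [ 0.5746 -0.169 ] [12.5, 12.1, 101.5, 99.5] [np.float64(0.046), np.float64(0.047), np.float64(0.026), np.float64(0.025)]
tub [[0.555, -0.2947], [0.5656, -0.3941], [0.4407, -0.4073], [0.4271, -0.3083]] c [ 0.4971 -0.3511] [6.1, 6.0, 96.1, 97.8] [np.float64(0.129), np.float64(0.126), np.float64(0.1), np.float64(0.1)]
```

Call:
servo_tool:
  series:
    - {"tx": 1.7, "ty": -2.6}
    - {"tx": 1.7, "ty": -2.6}
    - {"tx": 1.7, "ty": -2.6}
    - {"tx": 1.7, "ty": -2.6}
    - {"tx": 1.7, "ty": -2.6}
    - {"tx": 1.7, "ty": -2.6}
    - {"tx": 1.7, "ty": -2.6}
    - {"tx": 1.7, "ty": -2.6}

```text
invalid input
```

Call:
servo_tool:
  series:
    - {"tx": 1.7, "ty": -2.6}
    - {"tx": 1.7, "ty": -2.6}
    - {"tx": 1.7, "ty": -2.6}
    - {"tx": 1.7, "ty": -2.6}
    - {"tx": 1.7, "ty": -2.6}
    - {"tx": 1.7, "ty": -2.6}
    - {"tx": 1.7, "ty": -2.6}
    - {"tx": 1.7, "ty": -2.6}

```text
invalid input
```

Call:
servo_tool:
  series:
    - {"tx": 1.7, "ty": -2.8}
    - {"tx": 1.7, "ty": -2.8}
    - {"tx": 1.7, "ty": -2.8}
    - {"tx": 1.7, "ty": -2.8}
    - {"tx": 1.7, "ty": -2.8}
    - {"tx": 1.7, "ty": -2.8}
    - {"tx": 0, "ty": 0}
    - {"tx": 0, "ty": 0}

```text
invalid input
```

```bash
cat > snap.py <<'E'
import sys,pickle
from h import *
n=sys.argv[1]; cam=sys.argv[2] if len(sys.argv)>2 else "wrist"
c=bot.get_calibration(cam); im=bot.read_camera(cam)[:,:,::-1].copy(); st=bot.state()
cv2.imwrite(f"pics/{n}.png",im); pickle.dump((c,st),open(f"pics/{n}.pkl","wb"))
print(st['time'],st['position'].round(4),st['ee_rot'].round(2),st['ft_force'].round(2),st['width'].round(3))
E
python3 snap.py wA
```

```text
Traceback (most recent call last):
  File "snap.py", line 6, in <module>
    print(st['time'],st['position'].round(4),st['ee_rot'].round(2),st['ft_force'].round(2),st['width'].round(3))
                                                                                           ^^^^^^^^^^^^^^^^^
AttributeError: 'float' object has no attribute 'round'
```

View pics/wA.png

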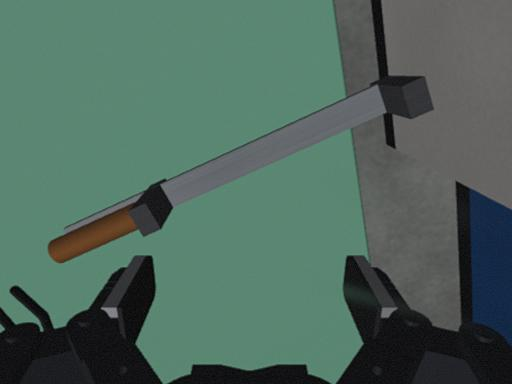

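Call:
servo_tool:
  series:
    - {"tx": 1.7, "ty": -2.6, "tz": 0, "roll": 0, "grip": 8.5}
    - {"tx": 1.7, "ty": -2.6, "tz": 0, "roll": 0, "grip": 8.5}
    - {"tx": 1.7, "ty": -2.6, "tz": 0, "roll": 0, "grip": 8.5}
    - {"tx": 1.7, "ty": -2.6, "tz": 0, "roll": 0, "grip": 8.5}
    - {"tx": 1.7, "ty": -2.6, "tz": 0, "roll": 0, "grip": 8.5}
    - {"tx": 1.7, "ty": -2.6, "tz": 0, "roll": 0, "grip": 8.5}
    - {"tx": 1.7, "ty": -2.6, "tz": 0, "roll": 0, "grip": 8.5}
    - {"tx": 1.7, "ty": -2.6, "tz": 0, "roll": 0, "grip": 8.5}

```text
time: 0.87
position: [0.2883, 0.4226, 0.2313]
ee_rot: [-180.0, -0.0, 166.5]
ft_force: [1.6, -0.4, 0.1]
width: 0.992
```

```bash
sed -i "s/st\['width'\].round(3)/round(st['width'],3)/" snap.py
```

Call:
servo_tool:
  series:
    - {"tx": 1.7, "ty": -2.6, "tz": 0, "roll": 0, "grip": 8.5}
    - {"tx": 1.7, "ty": -2.6, "tz": 0, "roll": 0, "grip": 8.5}
    - {"tx": 1.7, "ty": -2.6, "tz": 0, "roll": 0, "grip": 8.5}
    - {"tx": 1.7, "ty": -2.6, "tz": 0, "roll": 0, "grip": 8.5}
    - {"tx": 1.7, "ty": -2.6, "tz": 0, "roll": 0, "grip": 8.5}
    - {"tx": 1.7, "ty": -2.6, "tz": 0, "roll": 0, "grip": 8.5}
    - {"tx": 1.7, "ty": -2.6, "tz": 0, "roll": 0, "grip": 8.5}
    - {"tx": 1.7, "ty": -2.6, "tz": 0, "roll": 0, "grip": 8.5}

```text
time: 1.53
position: [0.4244, 0.2146, 0.2314]
ee_rot: [180.0, 0.0, 166.5]
ft_force: [0.7, 0.9, 0.7]
width: 0.995
```

Call:
servo_tool:
  series:
    - {"tx": 2.2, "ty": -3.2, "tz": 0, "roll": 0, "grip": 8.5}
    - {"tx": 2.2, "ty": -3.2, "tz": 0, "roll": 0, "grip": 8.5}
    - {"tx": 2.2, "ty": -3.2, "tz": 0, "roll": 0, "grip": 8.5}
    - {"tx": 2.2, "ty": -3.2, "tz": 0, "roll": 0, "grip": 8.5}
    - {"tx": 2.2, "ty": -3.2, "tz": 0, "roll": 0, "grip": 8.5}
    - {"tx": 2.2, "ty": -3.2, "tz": 0, "roll": 0, "grip": 8.5}
    - {"tx": 0, "ty": 0, "tz": 0, "roll": 0, "grip": 8.5}
    - {"tx": 0, "ty": 0, "tz": 0, "roll": 0, "grip": 8.5}

```text
time: 2.2
position: [0.5565, 0.0223, 0.2309]
ee_rot: [-180.0, -0.0, 166.3]
ft_force: [-0.1, 1.1, -0.7]
width: 0.998
```

```bash
python3 snap.py wA
```

```text
2.25 [0.5556 0.0234 0.2309] [-1.8000e+02 -5.0000e-02  1.6639e+02] [-1.06  0.14 -0.8 ] 0.994
```

View pics/wA.png

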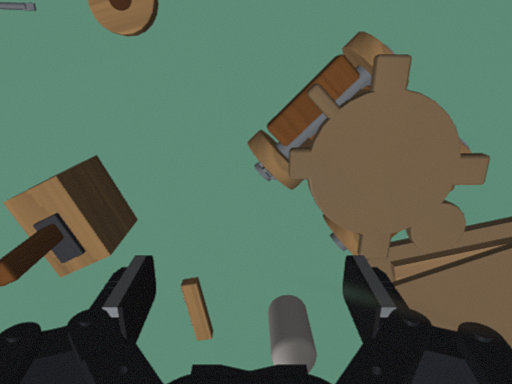

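Call:
servo_tool:
  series:
    - {"tx": 0, "ty": -2.4, "tz": 0, "roll": 0, "grip": 8.5}
    - {"tx": 0, "ty": -2.4, "tz": 0, "roll": 0, "grip": 8.5}
    - {"tx": 0, "ty": -2.4, "tz": 0, "roll": 0, "grip": 8.5}
    - {"tx": 0, "ty": -2.4, "tz": 0, "roll": 0, "grip": 8.5}
    - {"tx": 0, "ty": -2.4, "tz": 0, "roll": 0, "grip": 8.5}
    - {"tx": 0, "ty": -2.4, "tz": 0, "roll": 0, "grip": 8.5}
    - {"tx": 0, "ty": 0, "tz": 0, "roll": 0, "grip": 8.5}
    - {"tx": 0, "ty": 0, "tz": 0, "roll": 0, "grip": 8.5}

```text
time: 2.92
position: [0.5553, -0.1196, 0.2313]
ee_rot: [180.0, -0.0, 166.5]
ft_force: [-0.4, 0.2, -0.7]
width: 0.992
```

```bash
python3 snap.py wB; python3 - <<'E'
from h import *
a=cv2.imread("pics/wA.png");b=cv2.imread("pics/wB.png")
cv2.imwrite("pics/wAc.png",crop(a,235,125,80,60,8));cv2.imwrite("pics/wBc.png",crop(b,390,125,90,60,8))
E
```

```text
2.9667 [ 0.5554 -0.1189  0.2313] [ 1.7998e+02 -3.0000e-02  1.6650e+02] [ 0.33  0.93 -0.26] 0.999
```

View pics/wB.png

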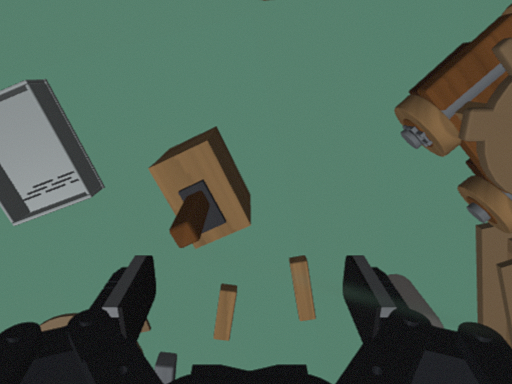

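View pics/wAc.png

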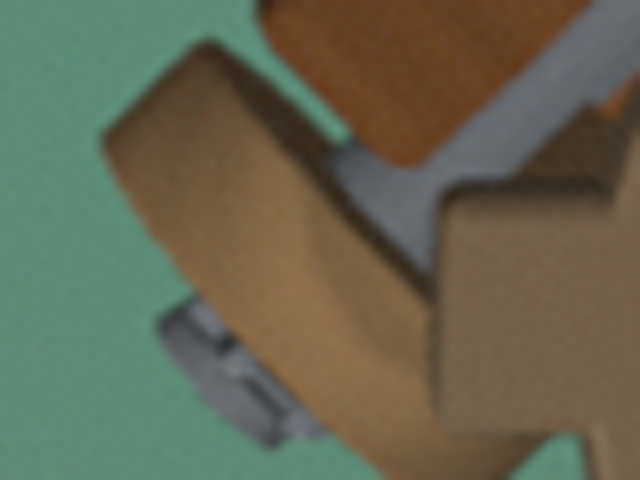

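View pics/wBc.png

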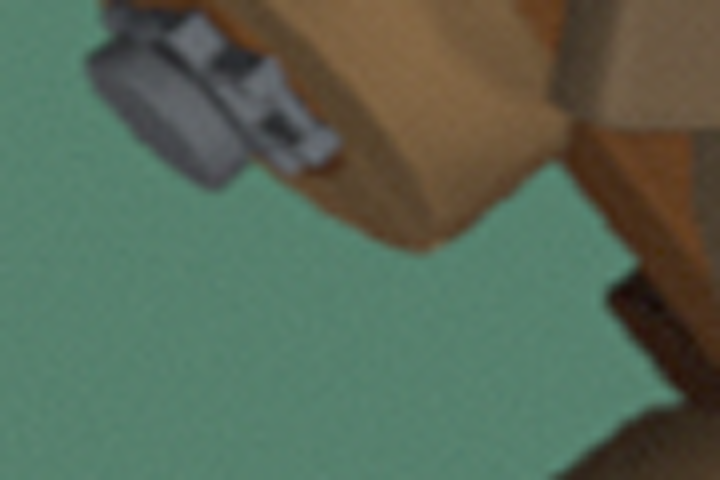

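```bash
python3 - <<'E'
from h import *
a=cv2.imread("pics/wA.png");b=cv2.imread("pics/wB.png")
cv2.imwrite("pics/wAd.png",crop(a,240,140,120,115,6)[:600]);cv2.imwrite("pics/wBd.png",crop(b,390,110,122,115,5))
cv2.imwrite("pics/wBe.png",crop(b,145,120,115,135,5)[:600,:])
E
```

```text
(no output)
```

View pics/wAd.png

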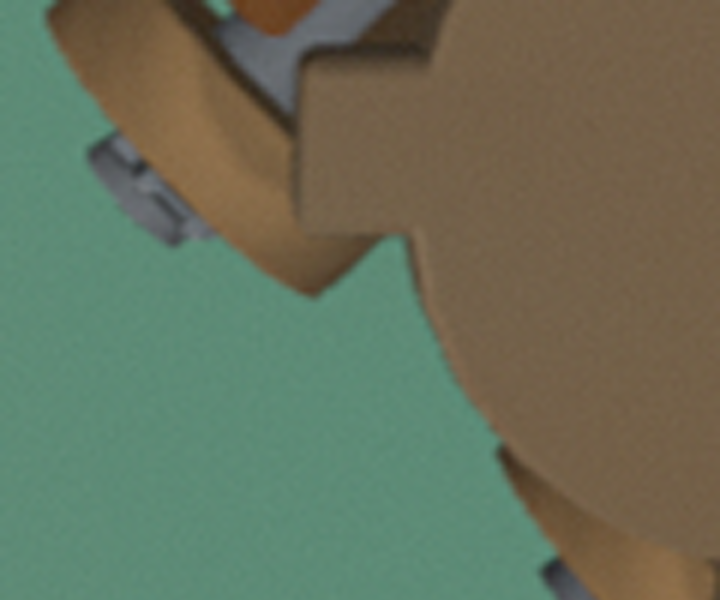

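View pics/wBd.png

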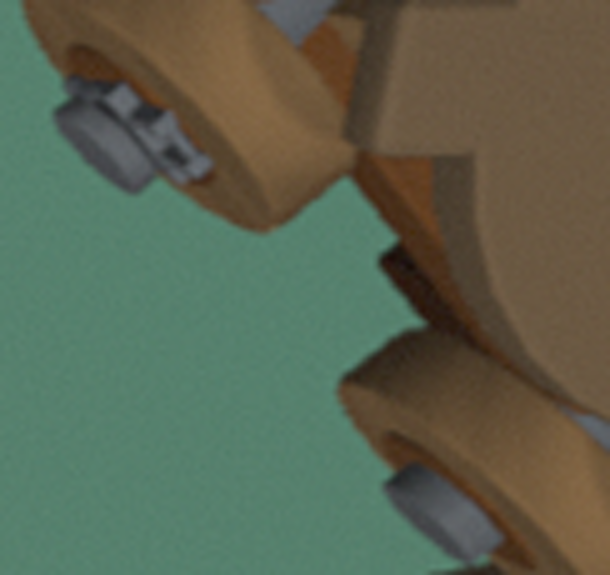

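View pics/wBe.png

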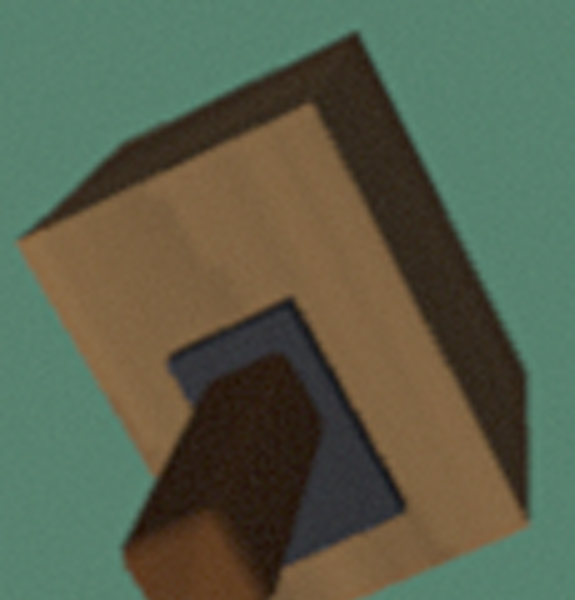

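```bash
python3 - <<'E'
from h import *
import pickle
A,sa=pickle.load(open("pics/wA.pkl","rb"));B,sb=pickle.load(open("pics/wB.pkl","rb"))
f=lambda x,y:(390+x/8,125+y/8); g=lambda x,y:(235+x/8,125+y/8)
r,e=tri([ray(A,255,165.8),ray(B,401.4,132.4)]);print("rear head end1",r,e)
q,e=tri([ray(A,269.7,180.8),ray(B,417,148.4)]);print("rear head end2",q,e)
fr,e=tri([ray(A,330.8,235.8),ray(B,467.4,207)]);print("front head end1",fr,e)
d=fr-r;print("yaw of y axis",np.degrees(np.arctan2(d[1],d[0])),np.linalg.norm(d)); d=q-r;print(np.degrees(np.arctan2(d[1],d[0])),np.linalg.norm(d))
# eye window: A dark window crop8 (262,385)?, B (255,80)
for n,a,b in [("eyetop bar",(232,345),(225,62))]:
    p,e=tri([ray(A,*g(*a)),ray(B,*f(*b))]);print(n,p,e)
h=lambda x,y:(145+x/5,120+y/5)
P=[onz(B,*h(*p),.085)[:2] for p in [(20,240),(313,103),(525,520)]]
C=[onz(B,*h(*p),.091)[:2] for p in [(170,358),(292,300),(402,510)]]
an=lambda v:round(float(np.degrees(np.arctan2(v[1],v[0]))),2)
P=np.array(P);C=np.array(C)
print("block",P.round(4).tolist(),an(P[2]-P[1]),an(P[0]-P[1]),np.linalg.norm(P[2]-P[1]),np.linalg.norm(P[0]-P[1]),"c",(P[0]+P[2])/2)
c=(C[0]+C[2])/2;y=C[2]-C[1];u=y/np.linalg.norm(y)
print("collar",C.round(4).tolist(),an(y),an(C[0]-C[1]),np.linalg.norm(y),np.linalg.norm(C[0]-C[1]),"c",c,"handle",c-.008*u)
E
```

```text
rear head end1 [0.55797381 0.02882895 0.05760315] [np.float64(0.00027570636525069315), np.float64(0.0002757063652507209)]
rear head end2 [0.57479783 0.03949668 0.0631839 ] [np.float64(4.371820742768754e-06), np.float64(4.3718207428045384e-06)]
front head end1 [0.65164498 0.08892238 0.05534974] [np.float64(0.00042878944071608565), np.float64(0.00042878944071604705)]
yaw of y axis 32.681634910153534 0.11131301470357564
32.377852092986494 0.02068798903853828
eyetop bar [0.55780149 0.03714273 0.07308915] [np.float64(0.00044193314793467643), np.float64(0.00044193314793464054)]
block [[0.5297, -0.2042], [0.5182, -0.1466], [0.6041, -0.1293]] 11.38 -78.69 0.0877023698905667 0.058727513612332805 c [ 0.56691011 -0.16677391]
collar [[0.5556, -0.1831], [0.5502, -0.1588], [0.5941, -0.1503]] 10.96 -77.51 0.04474434628679261 0.024848432717145253 c [ 0.57483208 -0.16671959] handle [ 0.56697788 -0.16823996]
```

Call:
servo_tool:
  series:
    - {"tx": 0.1, "ty": -0.5, "tz": 0, "roll": -6.5, "grip": 8.5}
    - {"tx": 0.1, "ty": -0.5, "tz": 0, "roll": -6.5, "grip": 8.5}
    - {"tx": 0.1, "ty": -0.5, "tz": 0, "roll": -6.5, "grip": 8.5}
    - {"tx": 0.1, "ty": -0.5, "tz": 0, "roll": -6.5, "grip": 8.5}
    - {"tx": 0.1, "ty": -0.5, "tz": 0, "roll": -6.5, "grip": 8.5}
    - {"tx": 0.1, "ty": -0.5, "tz": 0, "roll": -6.5, "grip": 8.5}
    - {"tx": 0.1, "ty": -0.5, "tz": 0, "roll": -6.5, "grip": 8.5}
    - {"tx": 0.1, "ty": -0.5, "tz": 0, "roll": -6.5, "grip": 8.5}

```text
time: 3.63
position: [0.5638, -0.1582, 0.2313]
ee_rot: [-180.0, -0.0, 114.3]
ft_force: [-0.0, -0.4, 0.1]
width: 0.994
```

Call:
servo_tool:
  series:
    - {"tx": 0.1, "ty": -0.5, "tz": 0, "roll": -6.5, "grip": 8.5}
    - {"tx": 0.2, "ty": -0.4, "tz": 0, "roll": -6.9, "grip": 8.5}
    - {"tx": 0, "ty": 0, "tz": 0, "roll": 0, "grip": 8.5}
    - {"tx": 0, "ty": 0, "tz": 0, "roll": 0, "grip": 8.5}
    - {"tx": 0, "ty": 0, "tz": 0, "roll": 0, "grip": 8.5}
    - {"tx": 0, "ty": 0, "tz": 0, "roll": 0, "grip": 8.5}
    - {"tx": 0, "ty": 0, "tz": 0, "roll": 0, "grip": 8.5}
    - {"tx": 0, "ty": 0, "tz": 0, "roll": 0, "grip": 8.5}

```text
time: 4.3
position: [0.5668, -0.1687, 0.2313]
ee_rot: [-180.0, -0.0, 101.2]
ft_force: [0.4, 0.9, 0.4]
width: 0.995
```

```bash
python3 snap.py wC
```

```text
4.35 [ 0.5668 -0.1688  0.2313] [-180.     -0.    101.15] [0.15 0.02 0.42] 0.996
```

View pics/wC.png

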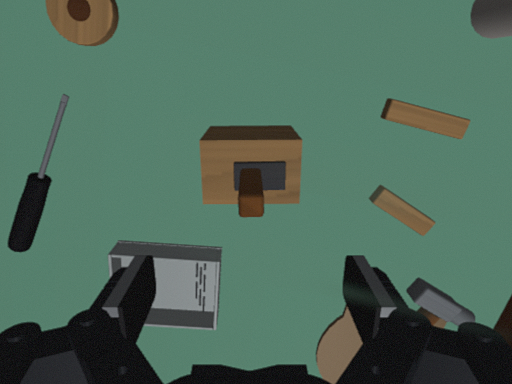

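```bash
python3 - <<'E'
from h import *
a=cv2.imread("pics/wC.png")
cv2.imwrite("pics/wCc.png",crop(a,190,115,125,110,6)[:600])
E
```

```text
(no output)
```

View pics/wCc.png

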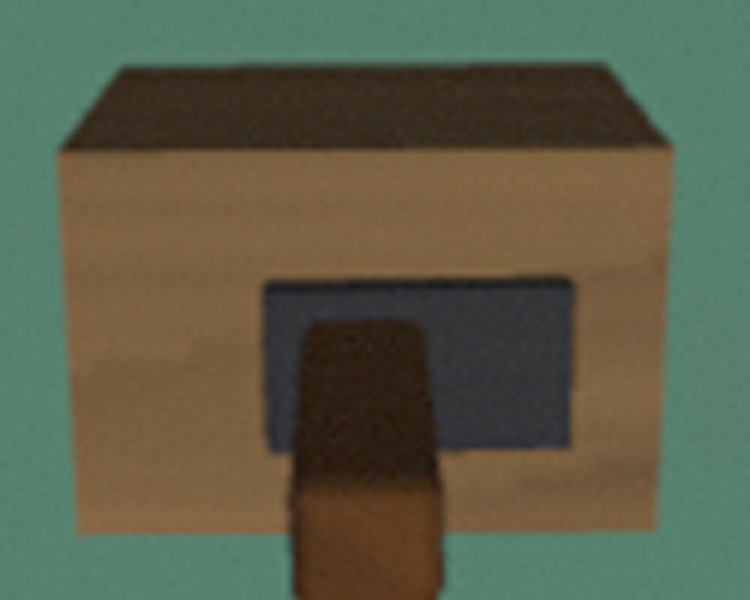

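```bash
python3 - <<'E'
from h import *
import pickle
A,sa=pickle.load(open("pics/wC.pkl","rb"))
h=lambda x,y:(190+x/6,115+y/6)
C=np.array([onz(A,*h(*p),.091)[:2] for p in [(265,284),(572,280),(572,449),(268,452)]])
P=np.array([onz(A,*h(*p),.085)[:2] for p in [(60,150),(672,148),(657,530),(78,533)]])
T=np.array([onz(A,*h(*p),.161)[:2] for p in [(293,492),(440,490)]])
an=lambda v:round(float(np.degrees(np.arctan2(v[1],v[0]))),2)
for n,Q in (("collar",C),("block",P)):
    print(n,Q.mean(0).round(4),an(Q[1]-Q[0]),an(Q[2]-Q[3]),an(Q[0]-Q[3]),np.linalg.norm(Q[1]-Q[0]).round(4),np.linalg.norm(Q[0]-Q[3]).round(4))
u=np.array([np.cos(np.radians(11)),np.sin(np.radians(11))]);v=np.array([-u[1],u[0]])
print("handle",C.mean(0)-.008*u, "fromtop",T.mean(0)-.009*v,np.linalg.norm(T[1]-T[0]))
E
```

```text
collar [ 0.5762 -0.1672] 12.0 11.84 101.38 0.0445 0.0258
block [ 0.5684 -0.1673] 11.42 11.56 101.13 0.0885 0.0596
handle [ 0.56834613 -0.16870359] fromtop [ 0.56862408 -0.17090625] 0.016579859018599964
```

Call:
servo_tool:
  series:
    - {"tx": 0.1, "ty": 0, "tz": -1.6, "roll": 0.3, "grip": 8.5}
    - {"tx": 0, "ty": 0, "tz": -1.6, "roll": 0, "grip": 8.5}
    - {"tx": 0, "ty": 0, "tz": -1.6, "roll": 0, "grip": 8.5}
    - {"tx": 0, "ty": 0, "tz": -1.6, "roll": 0, "grip": 8.5}
    - {"tx": 0, "ty": 0, "tz": -1.6, "roll": 0, "grip": 8.5}
    - {"tx": 0, "ty": 0, "tz": -1.6, "roll": 0, "grip": 8.5}
    - {"tx": 0, "ty": 0, "tz": -1.6, "roll": 0, "grip": 8.5}
    - {"tx": 0, "ty": 0, "tz": -1.2, "roll": 0, "grip": 8.5}

```text
time: 5.02
position: [0.5674, -0.1689, 0.1061]
ee_rot: [-180.0, -0.0, 101.4]
ft_force: [0.6, 0.2, 0.2]
width: 0.998
```

Call:
servo_tool:
  series:
    - {"tx": 0, "ty": 0, "tz": 0, "roll": 0, "grip": 4}
    - {"tx": 0, "ty": 0, "tz": 0, "roll": 0, "grip": 3}
    - {"tx": 0, "ty": 0, "tz": 0, "roll": 0, "grip": 2.2}
    - {"tx": 0, "ty": 0, "tz": 0, "roll": 0, "grip": 1.5}
    - {"tx": 0, "ty": 0, "tz": 0, "roll": 0, "grip": 1}
    - {"tx": 0, "ty": 0, "tz": 0, "roll": 0, "grip": 0.5}
    - {"tx": 0, "ty": 0, "tz": 0, "roll": 0, "grip": 0.5}
    - {"tx": 0, "ty": 0, "tz": 0, "roll": 0, "grip": 0.5}

```text
time: 5.68
position: [0.5683, -0.1691, 0.1082]
ee_rot: [179.9, 0.0, 101.4]
ft_force: [-1.0, 0.7, 5.6]
width: 0.205
```

```bash
python3 snap.py wD; python3 -c "
from h import *
print(bot.grip_depth, bot.state()['ft_force'])"
```

```text
5.7333 [ 0.5683 -0.1691  0.1082] [1.7993e+02 4.0000e-02 1.0140e+02] [-1.12  0.38  5.83] 0.205
0.0187 [-1.11622606  0.3818681   5.82525954]
```

View pics/wD.png

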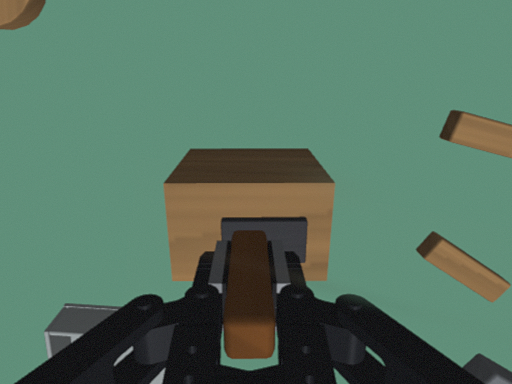

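Call:
servo_tool:
  series:
    - {"tx": 0, "ty": 0, "tz": 0.5, "roll": 0, "grip": 0.5}
    - {"tx": 0, "ty": 0, "tz": 1.2, "roll": 0, "grip": 0.5}
    - {"tx": 0, "ty": 0, "tz": 1.5, "roll": 0, "grip": 0.5}
    - {"tx": 0, "ty": 0, "tz": 1.5, "roll": 0, "grip": 0.5}
    - {"tx": 0, "ty": 0, "tz": 1.5, "roll": 0, "grip": 0.5}
    - {"tx": 0, "ty": 0, "tz": 1.5, "roll": 0, "grip": 0.5}
    - {"tx": 0, "ty": 0, "tz": 1.5, "roll": 0, "grip": 0.5}
    - {"tx": 0, "ty": 0, "tz": 0.8, "roll": 0, "grip": 0.5}

```text
time: 6.4
position: [0.5686, -0.1692, 0.2101]
ee_rot: [179.9, 0.1, 101.4]
ft_force: [-0.2, 0.3, -0.9]
width: 0.203
```

Call:
servo_tool:
  series:
    - {"tx": 0, "ty": 0, "tz": 0, "roll": 0, "grip": 0.5}
    - {"tx": 0, "ty": 0.8, "tz": 0, "roll": 6.9, "grip": 0.5}
    - {"tx": 0.1, "ty": 1.1, "tz": 0, "roll": 7, "grip": 0.5}
    - {"tx": 0.1, "ty": 1.1, "tz": 0, "roll": 7, "grip": 0.5}
    - {"tx": 0.1, "ty": 1.1, "tz": 0, "roll": 7, "grip": 0.5}
    - {"tx": 0.1, "ty": 1.1, "tz": 0, "roll": 7, "grip": 0.5}
    - {"tx": 0.1, "ty": 1.1, "tz": 0, "roll": 7, "grip": 0.5}
    - {"tx": 0.1, "ty": 1.1, "tz": 0, "roll": 7, "grip": 0.5}

```text
time: 7.07
position: [0.5734, -0.0944, 0.2067]
ee_rot: [-180.0, -0.1, 150.6]
ft_force: [0.0, 0.1, 0.7]
width: 0.208
```

Call:
servo_tool:
  series:
    - {"tx": 0.1, "ty": 1.1, "tz": 0, "roll": 7, "grip": 0.5}
    - {"tx": 0.1, "ty": 1.1, "tz": 0, "roll": 7, "grip": 0.5}
    - {"tx": 0.1, "ty": 1.1, "tz": 0, "roll": 7, "grip": 0.5}
    - {"tx": 0.1, "ty": 1.1, "tz": 0, "roll": 7, "grip": 0.5}
    - {"tx": 0.1, "ty": 1.1, "tz": 0, "roll": 7, "grip": 0.5}
    - {"tx": 0.1, "ty": 1.1, "tz": 0, "roll": 7, "grip": 0.5}
    - {"tx": 0.1, "ty": 1.1, "tz": 0, "roll": 7, "grip": 0.5}
    - {"tx": 0.1, "ty": 1.1, "tz": 0, "roll": 7, "grip": 0.5}

```text
time: 7.73
position: [0.5814, -0.0064, 0.2067]
ee_rot: [180.0, -0.0, -153.4]
ft_force: [-0.6, 0.1, -0.5]
width: 0.198
```

Call:
servo_tool:
  series:
    - {"tx": 0, "ty": 1.1, "tz": 0, "roll": 6.3, "grip": 0.5}
    - {"tx": 0, "ty": 0, "tz": 0, "roll": 0, "grip": 0.5}
    - {"tx": 0, "ty": 0, "tz": 0, "roll": 0, "grip": 0.5}
    - {"tx": 0, "ty": 0, "tz": 0, "roll": 0, "grip": 0.5}
    - {"tx": 0, "ty": 0, "tz": 0, "roll": 0, "grip": 0.5}
    - {"tx": 0, "ty": 0, "tz": 0, "roll": 0, "grip": 0.5}
    - {"tx": 0, "ty": 0, "tz": 0, "roll": 0, "grip": 0.5}
    - {"tx": 0, "ty": 0, "tz": 0, "roll": 0, "grip": 0.5}

```text
time: 8.4
position: [0.5818, 0.0037, 0.2073]
ee_rot: [-180.0, -0.0, -147.5]
ft_force: [-0.6, -0.4, 0.2]
width: 0.204
```

```bash
python3 snap.py wE
```

```text
8.45 [0.5818 0.0038 0.2073] [-180.      0.   -147.46] [ 0.58 -1.27 -1.58] 0.202
```

View pics/wE.png

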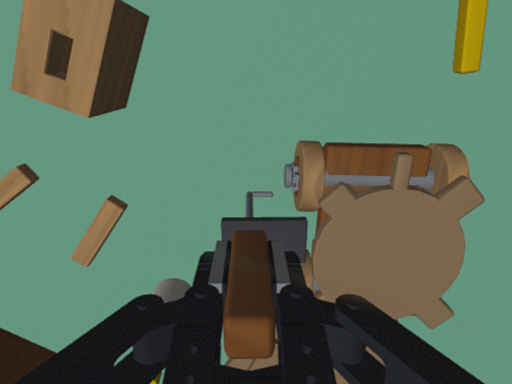

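```bash
python3 - <<'E'
from h import *
a=cv2.imread("pics/wE.png")
cv2.imwrite("pics/wEc.png",crop(a,235,130,100,75,8))
E
```

```text
(no output)
```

View pics/wEc.png

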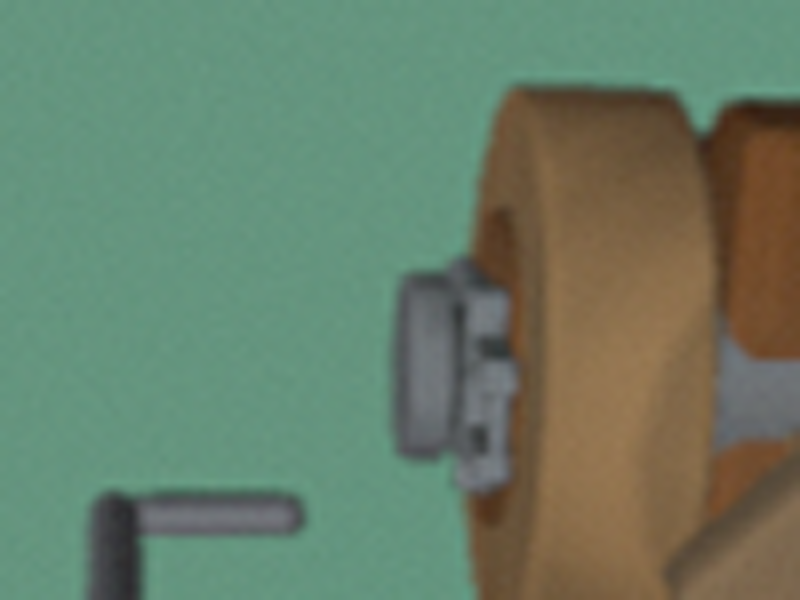

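```bash
cat > rel.py <<'E'
from h import *
import pickle
def rel(name,hookpx,headpx,zg,yawgx=-57.4,zoff=-0.0932,tz=None):
    c,s=pickle.load(open(f"pics/{name}.pkl","rb"))
    tz=s['position'][2] if tz is None else tz
    g=np.array([np.cos(np.radians(yawgx)),np.sin(np.radians(yawgx)),0]);gy=np.array([-g[1],g[0],0])
    hk=onz(c,*hookpx,tz+zoff); hd=onz(c,*headpx,zg)
    d=hk-hd
    print(name,"hooktip",hk.round(4),"headface",hd.round(4),"tip->face gap along gx mm",(d@g*1e3).round(2),"lateral gy mm",(d@gy*1e3).round(2),"z",(d[2]*1e3).round(2))
    print(" hooktip rel TCP",(hk-s['position']).round(4))
    return hk,hd,g,gy
E
python3 - <<'E'
from rel import *
A,sa=pickle.load(open("pics/wA.pkl","rb"));B,sb=pickle.load(open("pics/wB.pkl","rb"));E_,se=pickle.load(open("pics/wE.pkl","rb"))
for z in (.054,.058,.062): rel("wE",(272.8,194.3),(284.4,175.8),z)
cr=lambda x,y:(235+x/8,130+y/8)
# axle yaw from wE: head left face edge vertical; rod bottom/top ; hook dir
hs=[onz(E_,*cr(130,514),.114),onz(E_,*cr(295,514),.114)];d=hs[1]-hs[0];print("hook yaw",np.degrees(np.arctan2(d[1],d[0])))
# triangulate head face corners: end1(lower x)->A left(255,165.8) B(401.4,132.4) E: top corner crop(400,280)
for a,b,e in [((255,165.8),(401.4,132.4),cr(398,282)),((269.7,180.8),(417,148.4),cr(398,452))]:
    for k in ([(A,a),(B,b)],[(A,a),(E_,e)],[(B,b),(E_,e)],[(A,a),(B,b),(E_,e)]):
        p,r=tri([ray(c,*x) for c,x in k]);print(p.round(4),np.array(r).round(4))
E
```

```text
wE hooktip [0.5727 0.0203 0.1141] headface [0.5679 0.0349 0.054 ] tip->face gap along gx mm 14.9 lateral gy mm -3.82 z 60.1
 hooktip rel TCP [-0.0091  0.0165 -0.0932]
wE hooktip [0.5727 0.0203 0.1141] headface [0.5672 0.0338 0.058 ] tip->face gap along gx mm 14.45 lateral gy mm -2.6 z 56.1
 hooktip rel TCP [-0.0091  0.0165 -0.0932]
wE hooktip [0.5727 0.0203 0.1141] headface [0.5664 0.0328 0.062 ] tip->face gap along gx mm 14.0 lateral gy mm -1.39 z 52.1
 hooktip rel TCP [-0.0091  0.0165 -0.0932]
hook yaw 122.55476432098862
[0.558  0.0288 0.0576] [0.0003 0.0003]
[0.5589 0.0288 0.0561] [0.0002 0.0002]
[0.5588 0.0294 0.0554] [0.0006 0.0006]
[0.5584 0.0289 0.057 ] [0.0001 0.0006 0.0006]
[0.5748 0.0395 0.0632] [0. 0.]
[0.5752 0.0393 0.0607] [0.0004 0.0004]
[0.573  0.037  0.0688] [0. 0.]
[0.5747 0.0392 0.063 ] [0.0003 0.0004 0.0007]
```

Call:
servo_tool:
  series:
    - {"tx": -0.05, "ty": 0.15, "tz": -0.65, "roll": 0, "grip": 0.5}
    - {"tx": -0.05, "ty": 0.15, "tz": -0.65, "roll": 0, "grip": 0.5}
    - {"tx": -0.05, "ty": 0.15, "tz": -0.65, "roll": 0, "grip": 0.5}
    - {"tx": -0.05, "ty": 0.15, "tz": -0.65, "roll": 0, "grip": 0.5}
    - {"tx": -0.05, "ty": 0.15, "tz": -0.65, "roll": 0, "grip": 0.5}
    - {"tx": -0.05, "ty": 0.15, "tz": -0.65, "roll": 0, "grip": 0.5}
    - {"tx": 0, "ty": 0, "tz": 0, "roll": 0, "grip": 0.5}
    - {"tx": 0, "ty": 0, "tz": 0, "roll": 0, "grip": 0.5}

```text
time: 9.12
position: [0.5785, 0.0131, 0.1678]
ee_rot: [180.0, -0.0, -147.4]
ft_force: [-0.3, -1.0, -1.4]
width: 0.205
```

```bash
python3 snap.py wF;python3 - <<'E'
from h import *
a=cv2.imread("pics/wF.png")
cv2.imwrite("pics/wFc.png",crop(a,240,150,80,60,10))
E
```

```text
9.1667 [0.5788 0.0131 0.1682] [ 1.7999e+02 -1.0000e-02 -1.4740e+02] [ 0.4   0.28 -0.77] 0.202
```

View pics/wFc.png

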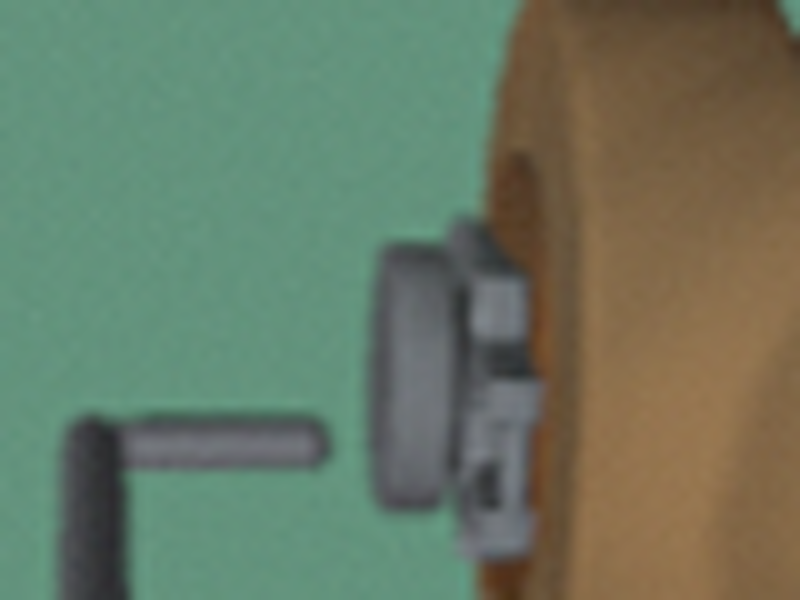

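```bash
python3 - <<'E'
from rel import *
cr=lambda x,y:(240+x/10,150+y/10)
for z in (.056,.058,.060,.062): rel("wF",cr(330,441),cr(377,377.5),z)
c,s=pickle.load(open("pics/wF.pkl","rb"))
# triangulate axle-face center using wE and wF and A,B
A,sa=pickle.load(open("pics/wA.pkl","rb"));B,sb=pickle.load(open("pics/wB.pkl","rb"));E_,se=pickle.load(open("pics/wE.pkl","rb"))
e=(235+398/8,130+367/8);f=cr(377,377.5);a=(262.3,173.3);b=(409.2,140.4)
for k in ([(A,a),(B,b)],[(B,b),(c,f)],[(A,a),(c,f)],[(E_,e),(c,f)],[(A,a),(B,b),(c,f),(E_,e)]):
    p,r=tri([ray(q,*x) for q,x in k]);print(p.round(4),np.array(r).round(4))
E
```

```text
wF hooktip [0.569  0.0297 0.075 ] headface [0.5675 0.0348 0.056 ] tip->face gap along gx mm 5.13 lateral gy mm -1.5 z 19.0
 hooktip rel TCP [-0.0098  0.0166 -0.0932]
wF hooktip [0.569  0.0297 0.075 ] headface [0.5671 0.0343 0.058 ] tip->face gap along gx mm 4.94 lateral gy mm -0.81 z 17.0
 hooktip rel TCP [-0.0098  0.0166 -0.0932]
wF hooktip [0.569  0.0297 0.075 ] headface [0.5666 0.0337 0.06  ] tip->face gap along gx mm 4.76 lateral gy mm -0.13 z 15.0
 hooktip rel TCP [-0.0098  0.0166 -0.0932]
wF hooktip [0.569  0.0297 0.075 ] headface [0.5661 0.0332 0.062 ] tip->face gap along gx mm 4.57 lateral gy mm 0.56 z 13.0
 hooktip rel TCP [-0.0098  0.0166 -0.0932]
[0.5664 0.0341 0.0605] [0.0001 0.0001]
[0.5657 0.033  0.0629] [0.0002 0.0002]
[0.5669 0.0341 0.0588] [0.0001 0.0001]
[0.5669 0.034  0.0587] [0. 0.]
[0.5666 0.034  0.06  ] [0.0002 0.0004 0.0002 0.0003]
```

Call:
servo_tool:
  series:
    - {"tx": 0, "ty": 0, "tz": 0.25, "roll": 0, "grip": 0.5}
    - {"tx": -0.1, "ty": 0.15, "tz": 0, "roll": 0, "grip": 0.5}
    - {"tx": -0.1, "ty": 0.15, "tz": 0, "roll": 0, "grip": 0.5}
    - {"tx": -0.1, "ty": 0.15, "tz": 0, "roll": 0, "grip": 0.5}
    - {"tx": -0.1, "ty": 0.15, "tz": 0, "roll": 0, "grip": 0.5}
    - {"tx": -0.07, "ty": 0.14, "tz": 0, "roll": 0, "grip": 0.5}
    - {"tx": 0, "ty": 0, "tz": 0, "roll": 0, "grip": 0.5}
    - {"tx": 0, "ty": 0, "tz": 0, "roll": 0, "grip": 0.5}

```text
time: 9.83
position: [0.5741, 0.0205, 0.1708]
ee_rot: [-180.0, -0.0, -147.4]
ft_force: [0.6, -0.8, -0.3]
width: 0.203
```

```bash
python3 snap.py wG;python3 snap.py sG scene; python3 - <<'E'
from h import *
a=cv2.imread("pics/wG.png")
cv2.imwrite("pics/wGc.png",crop(a,240,150,80,60,10))
a=cv2.imread("pics/sG.png")
cv2.imwrite("pics/sGc.png",crop(a,240,140,80,60,10))
E
```

```text
9.8833 [0.5741 0.0204 0.1708] [-180.     0.  -147.4] [ 0.42  0.3  -0.62] 0.201
9.9333 [0.5742 0.0204 0.1708] [-180.      0.   -147.41] [-0.72 -0.84 -1.07] 0.198
```

View pics/wGc.png

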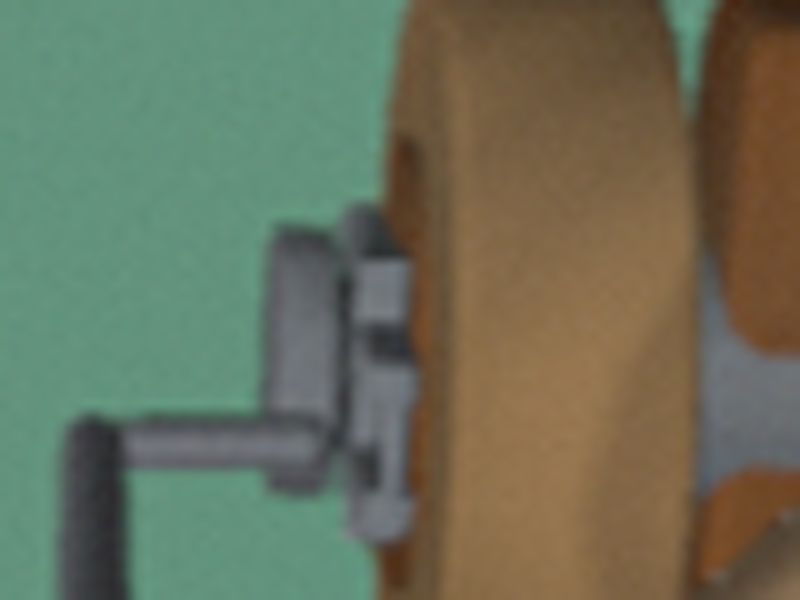

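View pics/sGc.png

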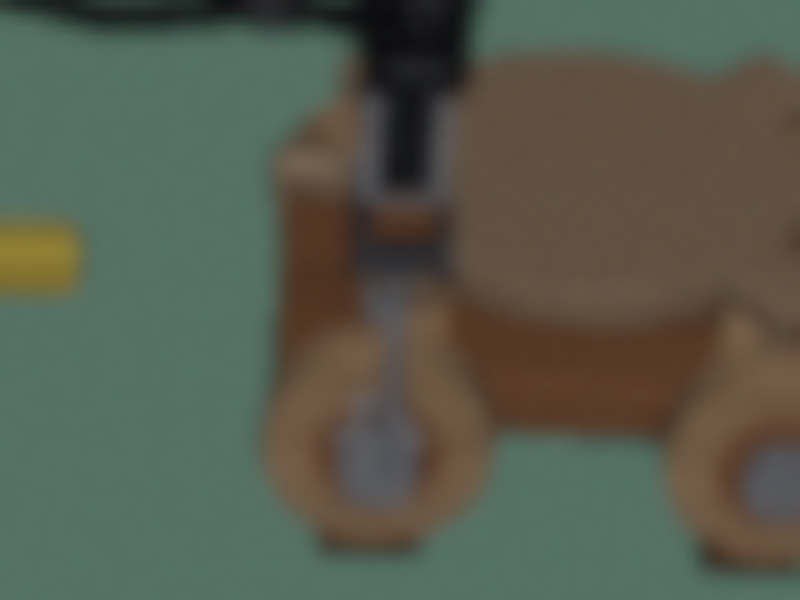

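Call:
servo_tool:
  series:
    - {"tx": 0, "ty": 0, "tz": -0.05, "roll": 0, "grip": 0.5}
    - {"tx": 0, "ty": 0, "tz": -0.05, "roll": 0, "grip": 0.5}
    - {"tx": 0, "ty": 0, "tz": -0.05, "roll": 0, "grip": 0.5}
    - {"tx": 0, "ty": 0, "tz": -0.05, "roll": 0, "grip": 0.5}
    - {"tx": 0, "ty": 0, "tz": -0.05, "roll": 0, "grip": 0.5}
    - {"tx": 0, "ty": 0, "tz": -0.05, "roll": 0, "grip": 0.5}
    - {"tx": 0, "ty": 0, "tz": 0, "roll": 0, "grip": 0.5}
    - {"tx": 0, "ty": 0, "tz": 0, "roll": 0, "grip": 0.5}

```text
time: 10.6
position: [0.5741, 0.0204, 0.1678]
ee_rot: [-180.0, -0.0, -147.4]
ft_force: [0.3, -0.5, -0.6]
width: 0.206
```

Call:
servo_tool:
  series:
    - {"tx": 0, "ty": 0, "tz": -0.02, "roll": 0, "grip": 0.5}
    - {"tx": 0, "ty": 0, "tz": -0.02, "roll": 0, "grip": 0.5}
    - {"tx": 0, "ty": 0, "tz": -0.02, "roll": 0, "grip": 0.5}
    - {"tx": 0, "ty": 0, "tz": -0.02, "roll": 0, "grip": 0.5}
    - {"tx": 0, "ty": 0, "tz": 0, "roll": 0, "grip": 0.5}
    - {"tx": 0, "ty": 0, "tz": 0, "roll": 0, "grip": 0.5}
    - {"tx": 0, "ty": 0, "tz": 0, "roll": 0, "grip": 0.5}
    - {"tx": 0, "ty": 0, "tz": 0, "roll": 0, "grip": 0.5}

```text
time: 11.27
position: [0.5743, 0.0204, 0.1672]
ee_rot: [-180.0, 0.0, -147.4]
ft_force: [-0.5, -0.5, 5.7]
width: 0.2
```

```bash
cat > rd.py <<'E'
from h import *
F=[];P=[]
for i in range(5):
    bot.read_camera("wrist"); s=bot.state(); F.append(s['ft_force']);P.append(s['position'])
print(s['time'],np.mean(P,0).round(5),np.std(P,0).round(5),np.mean(F,0).round(2),np.std(F,0).round(2))
E
python3 rd.py
```

```text
11.5167 [0.57428 0.02042 0.16721] [2.e-05 1.e-05 1.e-05] [-0.3  -0.17  5.08] [0.27 0.62 0.72]
```

```bash
python3 snap.py wH; python3 - <<'E'
from rel import *
cr=lambda x,y:(240+x/10,150+y/10)
rel("wF",cr(330,441),cr(377,377.5),.075-.0139)
rel("wG",cr(330,441),cr(267,358),.0776-.0165)
a=cv2.imread("pics/wH.png")
cv2.imwrite("pics/wHc.png",crop(a,240,155,70,50,11))
E
```

```text
11.5667 [0.5743 0.0204 0.1672] [-1.7999e+02  2.0000e-02 -1.4741e+02] [ 0.19 -1.23  5.51] 0.203
wF hooktip [0.569  0.0297 0.075 ] headface [0.5663 0.0334 0.0611] tip->face gap along gx mm 4.65 lateral gy mm 0.25 z 13.9
 hooktip rel TCP [-0.0098  0.0166 -0.0932]
wG hooktip [0.5648 0.0371 0.0776] headface [0.566  0.0333 0.0611] tip->face gap along gx mm -3.88 lateral gy mm 0.98 z 16.52
 hooktip rel TCP [-0.0094  0.0167 -0.0932]
```

View pics/wHc.png

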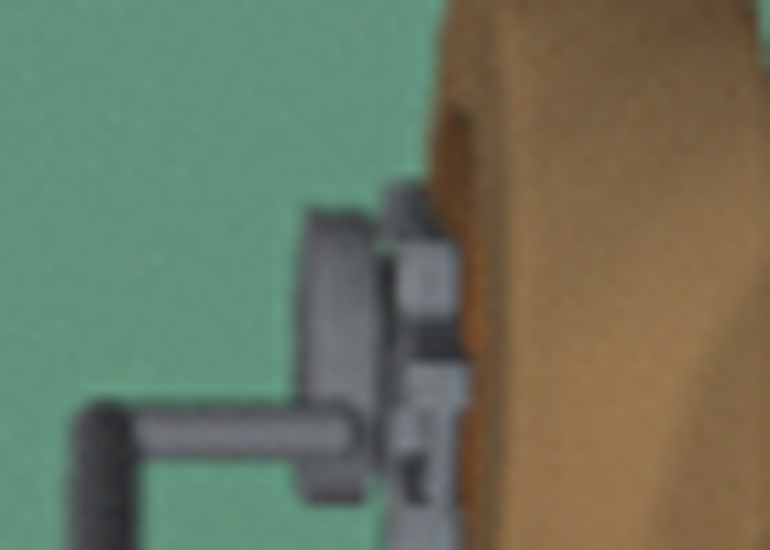

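```bash
python3 - <<'E'
from rel import *
c,s=pickle.load(open("pics/wH.pkl","rb"))
g=np.array([np.cos(np.radians(-57.4)),np.sin(np.radians(-57.4)),0]);gy=np.array([-g[1],g[0],0])
G=np.array([.5661,.0334,.0612])-.008*g
def P(x,y,z):
    u,v=proj(c,G+(x*g+y*gy)*1e-3+np.array([0,0,z*1e-3])); return round((u-240)*11),round((v-155)*11)
for n,p in {"face top":(8,0,11),"head -y":(8,-11,0),"head +y":(8,11,0),"bow c-":(2,-11.5,10.7),"bow c+":(2,11.5,10.7),"bow b-":(-2,-11.5,10.7),"bow b+":(-2,11.5,10.7),"eye ctr front":(2,0,14),"bar top f-":(.5,-3.3,21.3),"bar top f+":(.5,3.3,21.3),"bar top b-":(-1.5,-3.3,21.3),"bar top b+":(-1.5,3.3,21.3),"win low-":(.5,-3.3,10.7),"win low+":(.5,3.3,10.7),"tip@12.9 x3.9":(3.9,0,12.9)}.items(): print(n,P(*p))
E
```

```text
face top (308, 407)
head -y (303, 207)
head +y (297, 499)
bow c- (400, 245)
bow c+ (391, 561)
bow b- (460, 245)
bow b+ (449, 561)
eye ctr front (399, 422)
bar top f- (433, 413)
bar top f+ (430, 507)
bar top b- (463, 413)
bar top b+ (460, 507)
win low- (419, 360)
win low+ (416, 451)
tip@12.9 x3.9 (370, 416)
```

```bash
python3 - <<'E'
from rel import *
g=np.array([np.cos(np.radians(-57.4)),np.sin(np.radians(-57.4)),0]);gy=np.array([-g[1],g[0],0])
for n,cols,r0,r1,hc,hr in [("wE",(286,288,290),155,195,(255,268),(185,204)),("wF",(279,281,283),165,208,(256,269),(183,205)),("wG",(268,269,270),164,205,(254,265),(183,205)),("wH",(269,270,271),165,206,(256,266),(183,205))]:
    im=cv2.imread(f"pics/{n}.png").astype(float); c,s=pickle.load(open(f"pics/{n}.pkl","rb"))
    gr=im[:,:,1]-im[:,:,2]   # green-red: table high, steel ~0
    def edges(p):
        lo,hi=p.min(),np.percentile(p,90); t=(lo+hi)/2
        b=p<t; i=np.where(b)[0]; a,z=i[0],i[-1]
        up=a-1+(p[a-1]-t)/(p[a-1]-p[a]); dn=z+(p[z]-t)/(p[z]-p[z+1]); return up,dn
    hd=[]
    for x in cols:
        u,d=edges(gr[r0:r1,x]); hd.append((u+r0,d+r0))
    hd=np.array(hd)
    hk=[]
    for x in range(*hc):
        u,d=edges(gr[hr[0]:hr[1],x]); hk.append((u+hr[0]+d+hr[0])/2)
    print(n,"head",hd.round(2).tolist(),"mid",hd.mean().round(2),"hook row L/R",np.mean(hk[:4]).round(2),np.mean(hk[-4:]).round(2))
E
```

```text
wE head [[163.67, 186.98], [163.65, 187.08], [163.25, 186.24]] mid 175.15 hook row L/R 193.93 193.86
wF head [[173.86, 200.73], [173.83, 200.69], [173.96, 200.48]] mid 187.26 hook row L/R 193.93 193.86
wG head [[172.38, 198.96], [172.31, 199.07], [172.39, 199.15]] mid 185.71 hook row L/R 193.92 193.9
wH head [[173.63, 200.41], [173.63, 200.52], [173.66, 200.5]] mid 187.06 hook row L/R 193.85 193.82
```

```bash
python3 - <<'E'
from rel import *
for z in (.059,.060,.061,.062):
  for n,m,tip in [("wE",175.15,272.6),("wF",187.26,272.6),("wG",185.71,272.6),("wH",187.06,272.6)]:
    rel(n,(tip,193.87),({"wE":284.6,"wF":277.8,"wG":266.9,"wH":267.6}[n],m),z)
E
```

```text
wE hooktip [0.5725 0.02   0.1141] headface [0.5664 0.0334 0.059 ] tip->face gap along gx mm 14.66 lateral gy mm -2.03 z 55.1
 hooktip rel TCP [-0.0093  0.0162 -0.0932]
wF hooktip [0.5691 0.0293 0.075 ] headface [0.5664 0.0338 0.059 ] tip->face gap along gx mm 5.22 lateral gy mm -0.24 z 16.0
 hooktip rel TCP [-0.0098  0.0162 -0.0932]
wG hooktip [0.5648 0.0368 0.0776] headface [0.5664 0.0339 0.059 ] tip->face gap along gx mm -3.3 lateral gy mm 0.17 z 18.62
 hooktip rel TCP [-0.0094  0.0163 -0.0932]
wH hooktip [0.565  0.0367 0.074 ] headface [0.5664 0.034  0.059 ] tip->face gap along gx mm -2.94 lateral gy mm 0.26 z 15.0
 hooktip rel TCP [-0.0093  0.0163 -0.0932]
wE hooktip [0.5725 0.02   0.1141] headface [0.5662 0.0331 0.06  ] tip->face gap along gx mm 14.54 lateral gy mm -1.73 z 54.1
 hooktip rel TCP [-0.0093  0.0162 -0.0932]
wF hooktip [0.5691 0.0293 0.075 ] headface [0.5662 0.0336 0.06  ] tip->face gap along gx mm 5.13 lateral gy mm 0.1 z 15.0
 hooktip rel TCP [-0.0098  0.0162 -0.0932]
wG hooktip [0.5648 0.0368 0.0776] headface [0.5662 0.0337 0.06  ] tip->face gap along gx mm -3.36 
[... 872 characters left out ...]
l TCP [-0.0093  0.0163 -0.0932]
wE hooktip [0.5725 0.02   0.1141] headface [0.5658 0.0326 0.062 ] tip->face gap along gx mm 14.32 lateral gy mm -1.12 z 52.1
 hooktip rel TCP [-0.0093  0.0162 -0.0932]
wF hooktip [0.5691 0.0293 0.075 ] headface [0.5657 0.033  0.062 ] tip->face gap along gx mm 4.94 lateral gy mm 0.78 z 13.0
 hooktip rel TCP [-0.0098  0.0162 -0.0932]
wG hooktip [0.5648 0.0368 0.0776] headface [0.5657 0.0332 0.062 ] tip->face gap along gx mm -3.48 lateral gy mm 1.18 z 15.62
 hooktip rel TCP [-0.0094  0.0163 -0.0932]
wH hooktip [0.565  0.0367 0.074 ] headface [0.5656 0.0333 0.062 ] tip->face gap along gx mm -3.12 lateral gy mm 1.28 z 12.0
 hooktip rel TCP [-0.0093  0.0163 -0.0932]
```

Call:
servo_tool:
  series:
    - {"tx": 0, "ty": 0, "tz": 0.06, "roll": 0, "grip": 0.5}
    - {"tx": 0, "ty": 0, "tz": 0.06, "roll": 0, "grip": 0.5}
    - {"tx": -0.08, "ty": -0.05, "tz": 0, "roll": 0, "grip": 0.5}
    - {"tx": -0.04, "ty": 0.07, "tz": 0, "roll": 0, "grip": 0.5}
    - {"tx": -0.05, "ty": 0.07, "tz": 0, "roll": 0, "grip": 0.5}
    - {"tx": 0, "ty": 0, "tz": 0, "roll": 0, "grip": 0.5}
    - {"tx": 0, "ty": 0, "tz": 0, "roll": 0, "grip": 0.5}
    - {"tx": 0, "ty": 0, "tz": 0, "roll": 0, "grip": 0.5}

```text
time: 12.23
position: [0.5724, 0.0214, 0.1682]
ee_rot: [180.0, -0.0, -147.4]
ft_force: [-0.1, -0.7, -0.8]
width: 0.205
```

```bash
python3 rd.py; python3 snap.py wI; python3 - <<'E'
from rel import *
a=cv2.imread("pics/wI.png")
cv2.imwrite("pics/wIc.png",crop(a,245,160,50,42,14))
E
```

```text
12.4833 [0.57245 0.02131 0.16818] [1.e-05 1.e-05 2.e-05] [-0.17  0.22 -1.08] [0.33 0.4  0.39]
12.5333 [0.5725 0.0213 0.1682] [-180.      0.   -147.41] [-0.05 -0.79 -0.34] 0.205
```

View pics/wIc.png

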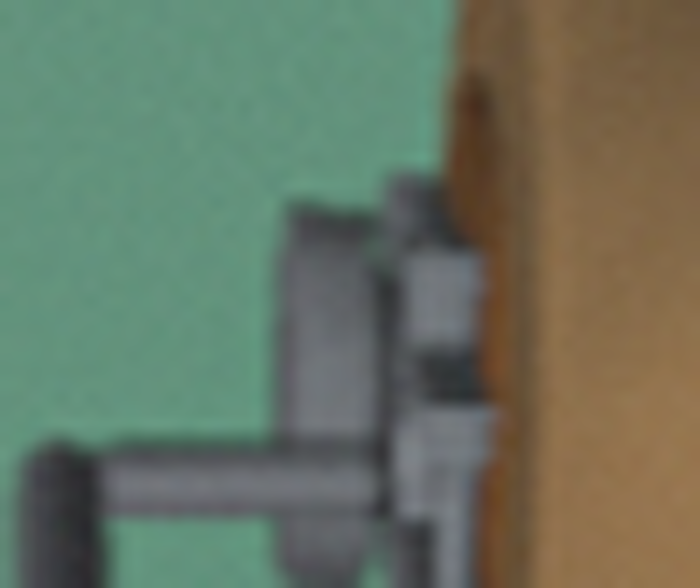

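```bash
python3 - <<'E'
from rel import *
im=cv2.imread("pics/wI.png").astype(float); gr=im[:,:,1]-im[:,:,2]
for x in (266,267,268,269):
    p=gr[165:185,x]; t=(p.min()+np.percentile(p,90))/2; a=np.where(p<t)[0][0]; print(x,165+a-1+(p[a-1]-t)/(p[a-1]-p[a]))
c,s=pickle.load(open("pics/wI.pkl","rb"))
top=174.35
hk,hd,g,gy=rel("wI",(272.6,193.87),(267,187.6),.061)
G0=np.array([.5659,.0336,.0612])-.008*g
def P(x,y,z,G):
    u,v=proj(c,G+(x*g+y*gy)*1e-3+np.array([0,0,z*1e-3])); return round(u,1),round(v,2),"crop",round((u-245)*14),round((v-160)*14)
for n,p in {"head-y":(8,-11,0),"head+y":(8,11,0),"bow-":(2,-11.5,10.7),"bar b -3.3":(.5,-3.3,21.3),"bar +3.3":(.5,3.3,21.3),"eye out -7":(.5,-7,21.3),"hook y0 z14":(3.5,0,14)}.items(): print(n,P(*p,G0))
E
```

```text
266 174.26190476190476
267 174.3603448275862
268 174.47608695652173
269 174.62
wI hooktip [0.5631 0.0376 0.075 ] headface [0.5649 0.0346 0.061 ] tip->face gap along gx mm -3.46 lateral gy mm 0.15 z 14.0
 hooktip rel TCP [-0.0093  0.0162 -0.0932]
head-y (np.float64(265.5), np.float64(174.7), 'crop', 287, 206)
head+y (np.float64(265.0), np.float64(201.13), 'crop', 281, 576)
bow- (np.float64(274.3), np.float64(178.19), 'crop', 410, 255)
bar b -3.3 (np.float64(277.1), np.float64(193.38), 'crop', 450, 467)
bar +3.3 (np.float64(276.9), np.float64(201.88), 'crop', 446, 586)
eye out -7 (np.float64(277.3), np.float64(188.54), 'crop', 452, 400)
hook y0 z14 (np.float64(272.2), np.float64(194.2), 'crop', 381, 479)
```

Call:
servo_tool:
  series:
    - {"tx": -0.04, "ty": 0.06, "tz": 0, "roll": 0, "grip": 0.5}
    - {"tx": -0.04, "ty": 0.06, "tz": 0, "roll": 0, "grip": 0.5}
    - {"tx": -0.04, "ty": 0.07, "tz": 0, "roll": 0, "grip": 0.5}
    - {"tx": -0.04, "ty": 0.06, "tz": 0, "roll": 0, "grip": 0.5}
    - {"tx": -0.04, "ty": 0.06, "tz": 0, "roll": 0, "grip": 0.5}
    - {"tx": -0.04, "ty": 0.06, "tz": 0, "roll": 0, "grip": 0.5}
    - {"tx": 0, "ty": 0, "tz": 0, "roll": 0, "grip": 0.5}
    - {"tx": 0, "ty": 0, "tz": 0, "roll": 0, "grip": 0.5}

```text
time: 13.2
position: [0.57, 0.025, 0.1682]
ee_rot: [-180.0, 0.0, -147.4]
ft_force: [-0.6, 0.9, -0.5]
width: 0.203
```

```bash
python3 rd.py; python3 snap.py wJ; python3 - <<'E'
from rel import *
a=cv2.imread("pics/wJ.png")
cv2.imwrite("pics/wJc.png",crop(a,240,160,50,42,14))
E
```

```text
13.45 [0.57005 0.025   0.1682 ] [2.e-05 3.e-05 1.e-05] [ 0.5   0.05 -0.41] [0.78 0.41 0.3 ]
13.5 [0.57   0.025  0.1682] [-180.      0.   -147.41] [ 1.   -0.77 -0.51] 0.2
```

View pics/wJc.png

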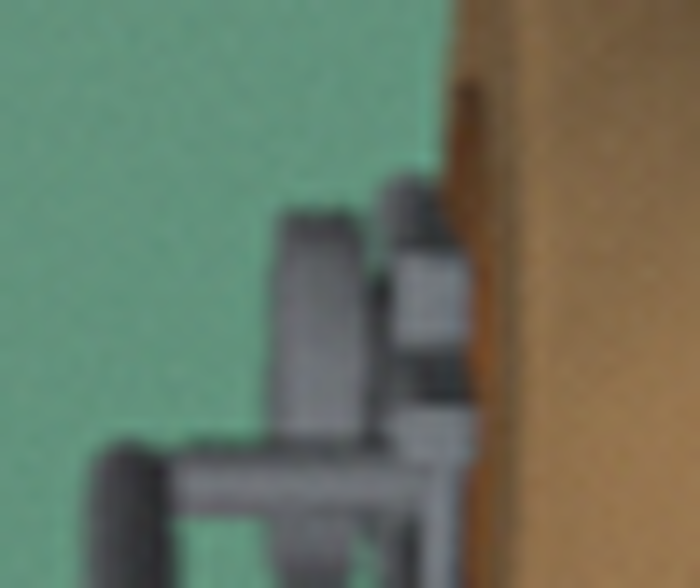

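Call:
servo_tool:
  series:
    - {"tx": -0.02, "ty": 0.03, "tz": 0, "roll": 0, "grip": 0.5}
    - {"tx": -0.02, "ty": 0.03, "tz": 0, "roll": 0, "grip": 0.5}
    - {"tx": -0.01, "ty": 0.02, "tz": 0, "roll": 0, "grip": 0.5}
    - {"tx": -0.02, "ty": 0.02, "tz": 0, "roll": 0, "grip": 0.5}
    - {"tx": 0, "ty": 0, "tz": 0, "roll": 0, "grip": 0.5}
    - {"tx": 0, "ty": 0, "tz": 0, "roll": 0, "grip": 0.5}
    - {"tx": 0, "ty": 0, "tz": 0, "roll": 0, "grip": 0.5}
    - {"tx": 0, "ty": 0, "tz": 0, "roll": 0, "grip": 0.5}

```text
time: 14.17
position: [0.5693, 0.026, 0.1682]
ee_rot: [-180.0, -0.0, -147.4]
ft_force: [0.2, -0.9, -1.6]
width: 0.202
```

```bash
python3 rd.py
```

```text
14.4167 [0.56935 0.026   0.16819] [1.e-05 1.e-05 1.e-05] [ 0.12 -0.65 -0.87] [0.31 0.3  0.37]
```

Call:
servo_tool:
  series:
    - {"tx": -0.01, "ty": 0.015, "tz": 0, "roll": 0, "grip": 0.5}
    - {"tx": -0.01, "ty": 0.015, "tz": 0, "roll": 0, "grip": 0.5}
    - {"tx": -0.01, "ty": 0.015, "tz": 0, "roll": 0, "grip": 0.5}
    - {"tx": 0, "ty": 0, "tz": 0, "roll": 0, "grip": 0.5}
    - {"tx": 0, "ty": 0, "tz": 0, "roll": 0, "grip": 0.5}
    - {"tx": 0, "ty": 0, "tz": 0, "roll": 0, "grip": 0.5}
    - {"tx": 0, "ty": 0, "tz": 0, "roll": 0, "grip": 0.5}
    - {"tx": 0, "ty": 0, "tz": 0, "roll": 0, "grip": 0.5}

```text
time: 15.08
position: [0.5691, 0.0264, 0.1682]
ee_rot: [-180.0, 0.0, -147.4]
ft_force: [2.3, -2.7, -0.4]
width: 0.199
```

```bash
python3 rd.py; python3 snap.py wK; python3 - <<'E'
from rel import *
a=cv2.imread("pics/wK.png")
cv2.imwrite("pics/wKc.png",crop(a,240,160,50,42,14))
E
```

```text
15.3333 [0.56909 0.02643 0.16822] [2.e-05 1.e-05 0.e+00] [ 1.25 -2.33 -0.47] [0.3  0.35 0.35]
15.3833 [0.5691 0.0264 0.1682] [-180.      0.   -147.41] [ 0.69 -2.38 -1.68] 0.204
```

View pics/wKc.png

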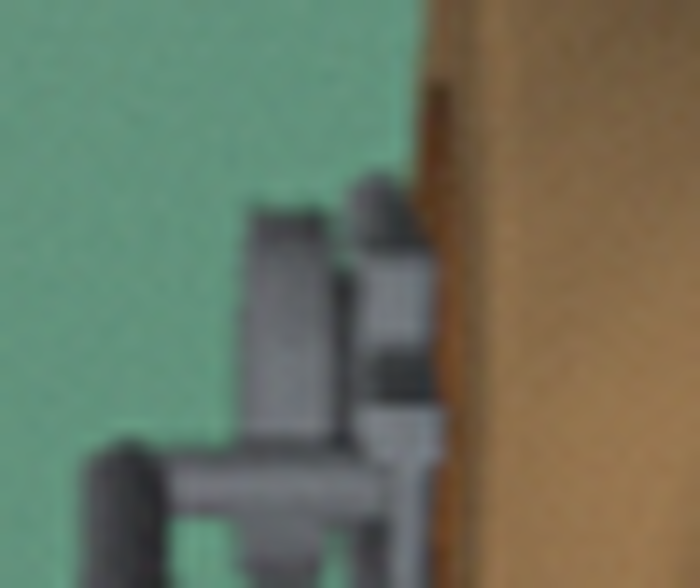

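Call:
servo_tool:
  series:
    - {"tx": 0.01, "ty": -0.02, "tz": 0, "roll": 0, "grip": 0.5}
    - {"tx": 0, "ty": 0, "tz": 0.05, "roll": 0, "grip": 0.5}
    - {"tx": 0, "ty": 0, "tz": 0.05, "roll": 0, "grip": 0.5}
    - {"tx": 0, "ty": 0, "tz": 0.05, "roll": 0, "grip": 0.5}
    - {"tx": 0, "ty": 0, "tz": 0.05, "roll": 0, "grip": 0.5}
    - {"tx": 0, "ty": 0, "tz": 0.05, "roll": 0, "grip": 0.5}
    - {"tx": 0, "ty": 0, "tz": 0.05, "roll": 0, "grip": 0.5}
    - {"tx": 0, "ty": 0, "tz": 0.05, "roll": 0, "grip": 0.5}

```text
time: 16.05
position: [0.5689, 0.0262, 0.1715]
ee_rot: [180.0, -0.0, -147.4]
ft_force: [1.8, -1.3, -7.7]
width: 0.201
```

```bash
python3 snap.py wL; python3 - <<'E'
from rel import *
a=cv2.imread("pics/wL.png")
cv2.imwrite("pics/wLc.png",crop(a,240,150,60,52,12))
E
```

```text
16.1 [0.5689 0.0263 0.1716] [ 1.7999e+02 -2.0000e-02 -1.4741e+02] [ 0.02 -2.13 -5.09] 0.202
```

View pics/wLc.png

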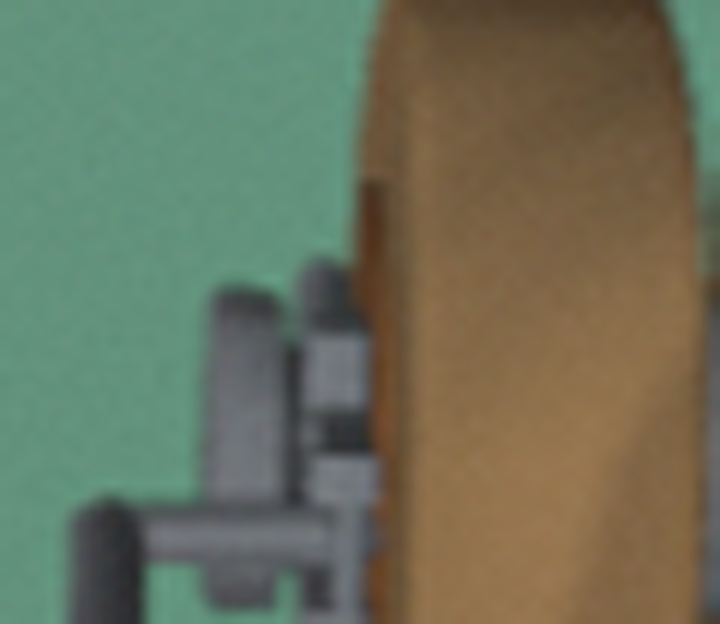

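Call:
servo_tool:
  series:
    - {"tx": 0, "ty": 0, "tz": 0.06, "roll": 0, "grip": 0.5}
    - {"tx": 0, "ty": 0, "tz": 0.06, "roll": 0, "grip": 0.5}
    - {"tx": 0, "ty": 0, "tz": 0.06, "roll": 0, "grip": 0.5}
    - {"tx": 0, "ty": 0, "tz": 0.06, "roll": 0, "grip": 0.5}
    - {"tx": 0, "ty": 0, "tz": 0.06, "roll": 0, "grip": 0.5}
    - {"tx": 0, "ty": 0, "tz": 0.06, "roll": 0, "grip": 0.5}
    - {"tx": 0, "ty": 0, "tz": 0.06, "roll": 0, "grip": 0.5}
    - {"tx": 0, "ty": 0, "tz": 0.06, "roll": 0, "grip": 0.5}

```text
time: 16.77
position: [0.5689, 0.0263, 0.1763]
ee_rot: [180.0, -0.0, -147.4]
ft_force: [1.4, -1.1, -13.5]
width: 0.199
```

Call:
servo_tool:
  series:
    - {"tx": 0, "ty": 0, "tz": 0.06, "roll": 0, "grip": 0.5}
    - {"tx": 0, "ty": 0, "tz": 0.06, "roll": 0, "grip": 0.5}
    - {"tx": 0, "ty": 0, "tz": 0.06, "roll": 0, "grip": 0.5}
    - {"tx": 0, "ty": 0, "tz": 0.06, "roll": 0, "grip": 0.5}
    - {"tx": 0, "ty": 0, "tz": 0.06, "roll": 0, "grip": 0.5}
    - {"tx": 0, "ty": 0, "tz": 0.06, "roll": 0, "grip": 0.5}
    - {"tx": 0, "ty": 0, "tz": 0.06, "roll": 0, "grip": 0.5}
    - {"tx": 0, "ty": 0, "tz": 0.06, "roll": 0, "grip": 0.5}

```text
time: 17.43
position: [0.5696, 0.0263, 0.1819]
ee_rot: [-180.0, 0.1, -147.4]
ft_force: [0.8, 0.5, -1.7]
width: 0.203
```

```bash
python3 snap.py wM; python3 - <<'E'
from rel import *
a=cv2.imread("pics/wM.png")
cv2.imwrite("pics/wMc.png",crop(a,235,145,60,60,10))
E
```

```text
17.4833 [0.5696 0.0263 0.182 ] [-1.7997e+02  6.0000e-02 -1.4741e+02] [-0.15  0.1  -0.7 ] 0.2
```

View pics/wMc.png

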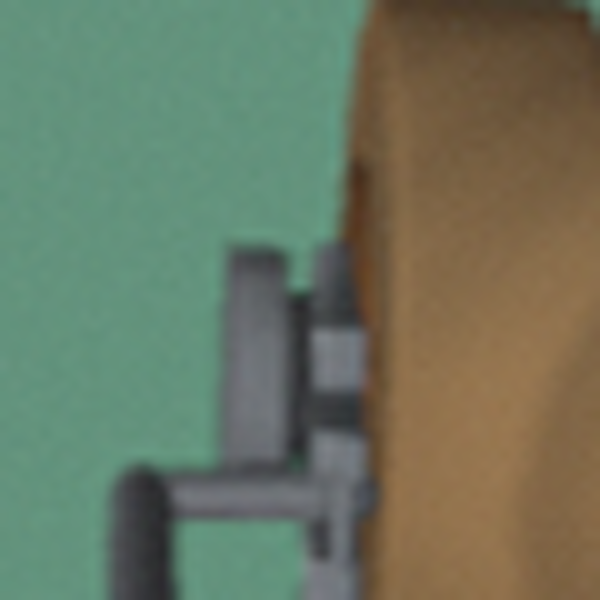

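Call:
servo_tool:
  series:
    - {"tx": 0, "ty": 0, "tz": 0.15, "roll": 0, "grip": 0.5}
    - {"tx": 0, "ty": 0, "tz": 0.2, "roll": 0, "grip": 0.5}
    - {"tx": 0, "ty": 0, "tz": 0.2, "roll": 0, "grip": 0.5}
    - {"tx": 0, "ty": 0, "tz": 0.2, "roll": 0, "grip": 0.5}
    - {"tx": 0, "ty": 0, "tz": 0.2, "roll": 0, "grip": 0.5}
    - {"tx": 0, "ty": 0, "tz": 0.2, "roll": 0, "grip": 0.5}
    - {"tx": 0, "ty": 0, "tz": 0.2, "roll": 0, "grip": 0.5}
    - {"tx": 0, "ty": 0, "tz": 0.15, "roll": 0, "grip": 0.5}

```text
time: 18.15
position: [0.5692, 0.0263, 0.1966]
ee_rot: [-180.0, 0.0, -147.4]
ft_force: [-0.4, -0.2, -0.3]
width: 0.204
```

Call:
servo_tool:
  series:
    - {"tx": 0, "ty": 0, "tz": 0.3, "roll": 0, "grip": 0.5}
    - {"tx": 0, "ty": 0, "tz": 0.3, "roll": 0, "grip": 0.5}
    - {"tx": 0, "ty": 0, "tz": 0.3, "roll": 0, "grip": 0.5}
    - {"tx": 0, "ty": 0, "tz": 0.3, "roll": 0, "grip": 0.5}
    - {"tx": 0, "ty": 0, "tz": 0.3, "roll": 0, "grip": 0.5}
    - {"tx": 0, "ty": 0, "tz": 0.3, "roll": 0, "grip": 0.5}
    - {"tx": 0, "ty": 0, "tz": 0.2, "roll": 0, "grip": 0.5}
    - {"tx": 0, "ty": 0, "tz": 0, "roll": 0, "grip": 0.5}

```text
time: 18.82
position: [0.5694, 0.0263, 0.2168]
ee_rot: [-180.0, 0.0, -147.4]
ft_force: [-0.0, 0.0, -0.7]
width: 0.204
```

```bash
python3 snap.py wN
```

```text
18.8667 [0.5693 0.0263 0.2166] [-1.7999e+02  2.0000e-02 -1.4741e+02] [ 0.71 -0.97 -1.33] 0.206
```

View pics/wN.png

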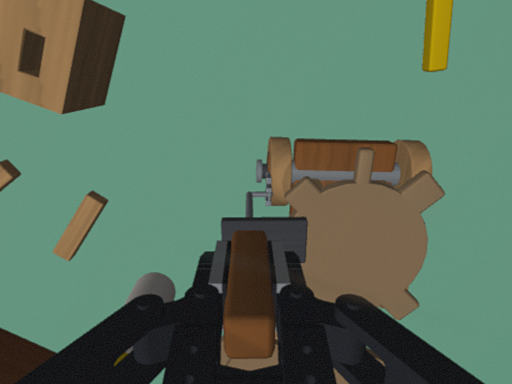

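```bash
python3 - <<'E'
from rel import *
a=cv2.imread("pics/wC.png"); cv2.imwrite("pics/wCt.png",crop(a,100,230,130,105,6)[:600])
a=cv2.imread("pics/wB.png"); cv2.imwrite("pics/wBt.png",crop(a,0,70,115,160,4)[:600])
E
```

```text
(no output)
```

View pics/wCt.png

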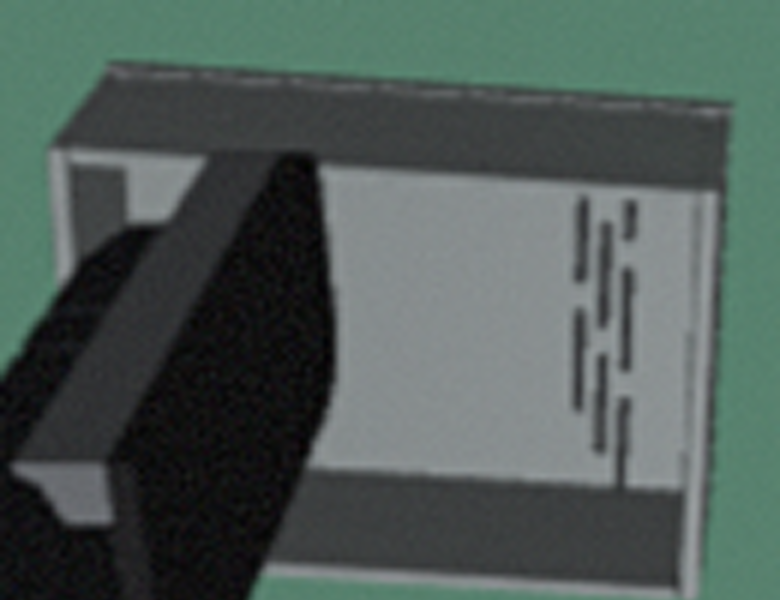

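View pics/wBt.png

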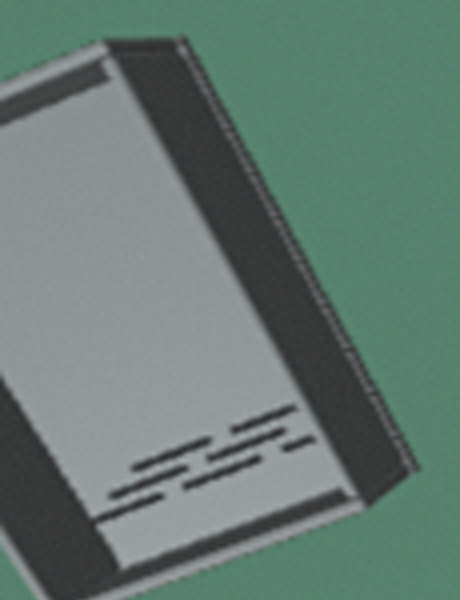

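```bash
python3 - <<'E'
from rel import *
c,s=pickle.load(open("pics/wC.pkl","rb"));b,s=pickle.load(open("pics/wB.pkl","rb"))
an=lambda v:round(float(np.degrees(np.arctan2(v[1],v[0]))),2)
Q=np.array([onz(c,99.6+x/6,229.6+y/6,.035)[:2] for x,y in [(52,148),(718,190),(695,598)]])
print(Q.round(4).tolist(),an(Q[1]-Q[0]),an(Q[1]-Q[2]),np.linalg.norm(Q[1]-Q[0]),np.linalg.norm(Q[1]-Q[2]),"c",(Q[0]+Q[2])/2)
Q=np.array([onz(b,-.4+x/4,69.6+y/4,.035)[:2] for x,y in [(105,42),(368,506),(48,602)]])
print(Q.round(4).tolist(),an(Q[1]-Q[0]),an(Q[1]-Q[2]),np.linalg.norm(Q[1]-Q[0]),np.linalg.norm(Q[1]-Q[2]),"c",(Q[0]+Q[2])/2)
E
```

```text
[[0.4296, -0.3093], [0.5563, -0.2935], [0.5678, -0.3908]] 7.11 96.73 0.1277086834372577 0.09796222275430812 c [ 0.49870703 -0.35003626]
[[0.4287, -0.3089], [0.5549, -0.2931], [0.5607, -0.39]] 7.17 93.45 0.12718331594346158 0.09707782672405857 c [ 0.49472363 -0.34945192]
```

Call:
servo_tool:
  series:
    - {"tx": 0, "ty": 0, "tz": 0.5, "roll": 0, "grip": 0.5}
    - {"tx": 0, "ty": -0.8, "tz": 1.0, "roll": 0, "grip": 0.5}
    - {"tx": 0, "ty": -1.5, "tz": 0.5, "roll": -3, "grip": 0.5}
    - {"tx": -0.6, "ty": -1.8, "tz": 0, "roll": -5, "grip": 0.5}
    - {"tx": -0.6, "ty": -1.8, "tz": 0, "roll": -5, "grip": 0.5}
    - {"tx": -0.6, "ty": -1.8, "tz": 0, "roll": -5, "grip": 0.5}
    - {"tx": -0.6, "ty": -1.8, "tz": 0, "roll": -5, "grip": 0.5}
    - {"tx": -0.6, "ty": -1.8, "tz": 0, "roll": -5, "grip": 0.5}

```text
time: 19.53
position: [0.5389, -0.0881, 0.2372]
ee_rot: [-180.0, 0.0, -175.7]
ft_force: [0.4, -0.5, -0.5]
width: 0.204
```

Call:
servo_tool:
  series:
    - {"tx": -0.7, "ty": -1.9, "tz": 0, "roll": -6, "grip": 0.5}
    - {"tx": -0.7, "ty": -1.9, "tz": 0, "roll": -6, "grip": 0.5}
    - {"tx": -0.7, "ty": -1.9, "tz": 0, "roll": -6, "grip": 0.5}
    - {"tx": -0.7, "ty": -1.9, "tz": 0, "roll": -6, "grip": 0.5}
    - {"tx": -0.7, "ty": -1.9, "tz": 0, "roll": -6, "grip": 0.5}
    - {"tx": -0.7, "ty": -1.9, "tz": 0, "roll": -6, "grip": 0.5}
    - {"tx": -0.7, "ty": -1.9, "tz": 0, "roll": -6, "grip": 0.5}
    - {"tx": -0.7, "ty": -1.9, "tz": 0, "roll": -6, "grip": 0.5}

```text
time: 20.2
position: [0.4826, -0.2402, 0.2372]
ee_rot: [180.0, 0.0, 136.3]
ft_force: [-0.1, -1.4, -1.0]
width: 0.201
```

Call:
servo_tool:
  series:
    - {"tx": -0.8, "ty": -1.8, "tz": 0, "roll": -6, "grip": 0.5}
    - {"tx": -0.8, "ty": -1.8, "tz": 0, "roll": -6, "grip": 0.5}
    - {"tx": -0.8, "ty": -1.8, "tz": 0, "roll": -6, "grip": 0.5}
    - {"tx": -0.8, "ty": -1.8, "tz": 0, "roll": -6, "grip": 0.5}
    - {"tx": -0.8, "ty": -1.8, "tz": 0, "roll": -6, "grip": 0.5}
    - {"tx": -0.9, "ty": -1.6, "tz": 0, "roll": -5, "grip": 0.5}
    - {"tx": -0.5, "ty": -1.0, "tz": 0, "roll": -3, "grip": 0.5}
    - {"tx": -0.2, "ty": -0.5, "tz": 0, "roll": -1.7, "grip": 0.5}

```text
time: 20.87
position: [0.4262, -0.3616, 0.2371]
ee_rot: [180.0, 0.0, 96.6]
ft_force: [0.3, -0.8, -1.4]
width: 0.199
```

```bash
python3 snap.py wO; python3 snap.py wO2
```

```text
20.9167 [ 0.4264 -0.3617  0.237 ] [1.7998e+02 5.0000e-02 9.6610e+01] [-0.81 -1.08 -0.54] 0.204
20.9667 [ 0.4268 -0.3607  0.2368] [1.7998e+02 3.0000e-02 9.6820e+01] [ 0.22  0.99 -1.17] 0.202
```

View pics/wO2.png

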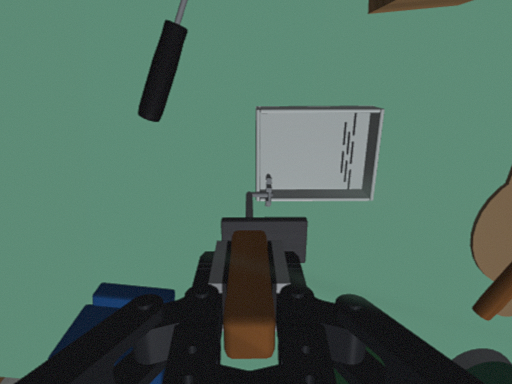

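```bash
python3 - <<'E'
from rel import *
a=cv2.imread("pics/wO2.png"); cv2.imwrite("pics/wOt.png",crop(a,240,95,155,120,5)[:600])
E
```

```text
(no output)
```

View pics/wOt.png

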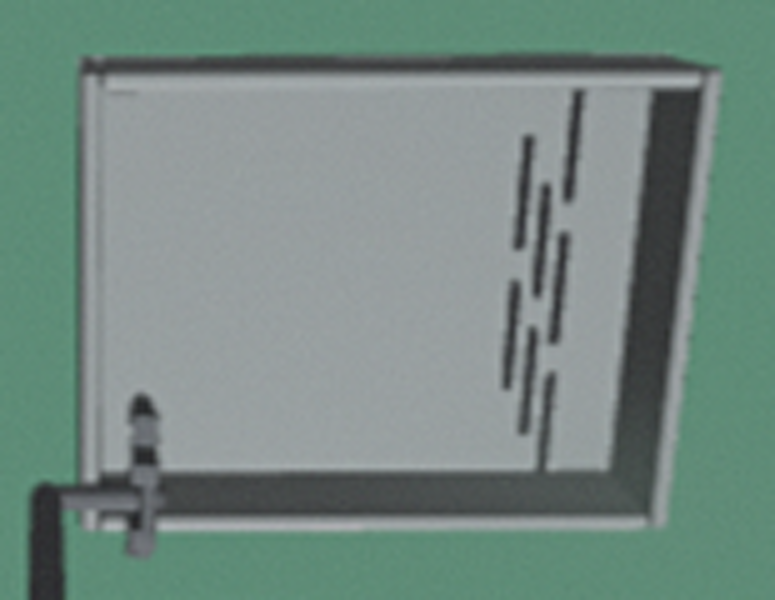

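```bash
python3 - <<'E'
from rel import *
c,s=pickle.load(open("pics/wO2.pkl","rb"))
an=lambda v:round(float(np.degrees(np.arctan2(v[1],v[0]))),2)
Q=np.array([onz(c,239.6+x/5,94.6+y/5,.035)[:2] for x,y in [(82,70),(718,72),(660,525),(83,525)]])
L=lambda v:np.linalg.norm(v).round(4)
print(Q.round(4).tolist(),an(Q[1]-Q[0]),an(Q[2]-Q[3]),an(Q[0]-Q[3]),L(Q[1]-Q[0]),L(Q[0]-Q[3]),"c",Q.mean(0).round(4))
u=np.array([np.cos(np.radians(6.9)),np.sin(np.radians(6.9))]);v=np.array([-u[1],u[0]])
hz=s['position'][2]-.0932
tip=onz(c,272.6,193.87,hz)[:2]; sh=onz(c,249,193.87,hz)[:2]
for n,p in (("tip",tip),("shaft",sh),("TCP",s['position'][:2])):
    print(n,p.round(4),"rel wall outer(-x): along",((p-(Q[0]+Q[3])/2)@u*1e3).round(1),"lat",((p-(Q[0]+Q[3])/2)@v*1e3).round(1))
E
```

```text
[[0.4272, -0.3095], [0.5543, -0.2951], [0.5657, -0.392], [0.4395, -0.4067]] 6.47 6.66 97.17 0.1278 0.0979 c [ 0.4967 -0.3508]
tip [ 0.4438 -0.3595] rel wall outer(-x): along 10.2 lat -2.6
shaft [ 0.4263 -0.3615] rel wall outer(-x): along -7.4 lat -2.5
TCP [ 0.4268 -0.3607] rel wall outer(-x): along -6.9 lat -1.8
```

Call:
servo_tool:
  series:
    - {"tx": 0.1, "ty": 0, "tz": -0.6, "roll": 0, "grip": 0.5}
    - {"tx": 0.1, "ty": 0, "tz": -1.0, "roll": 0, "grip": 0.5}
    - {"tx": 0, "ty": 0, "tz": -1.2, "roll": 0, "grip": 0.5}
    - {"tx": 0, "ty": 0, "tz": -1.2, "roll": 0, "grip": 0.5}
    - {"tx": 0, "ty": 0, "tz": -1.2, "roll": 0, "grip": 0.5}
    - {"tx": 0, "ty": 0, "tz": -1.2, "roll": 0, "grip": 0.5}
    - {"tx": 0, "ty": 0, "tz": -0.6, "roll": 0, "grip": 0.5}
    - {"tx": 0, "ty": 0, "tz": -0.2, "roll": 0, "grip": 0.5}

```text
time: 21.63
position: [0.4289, -0.3586, 0.1627]
ee_rot: [-179.9, -0.1, 97.0]
ft_force: [0.3, 0.0, -1.5]
width: 0.2
```

```bash
python3 snap.py wP; python3 - <<'E'
from rel import *
a=cv2.imread("pics/wP.png"); cv2.imwrite("pics/wPc.png",crop(a,225,115,120,100,6)[:600])
E
```

```text
21.6833 [ 0.429  -0.3589  0.1631] [-1.7994e+02 -8.0000e-02  9.6960e+01] [-0.06  0.43 -1.84] 0.204
```

View pics/wPc.png

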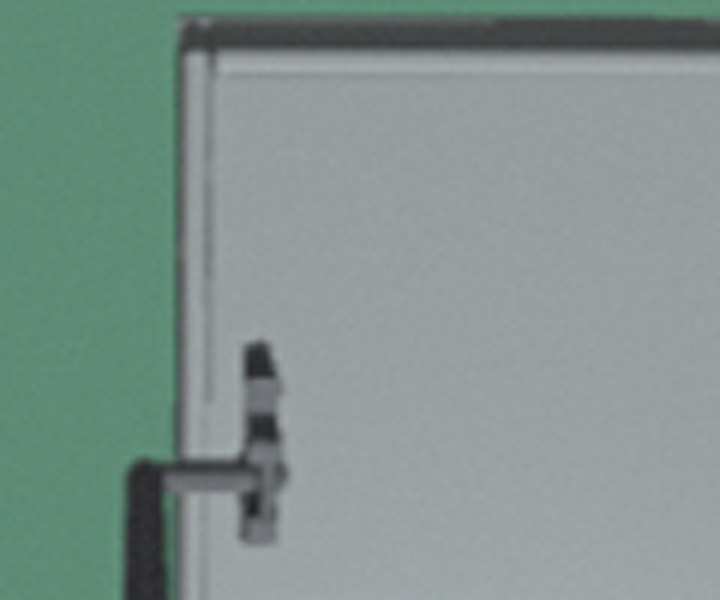

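Call:
servo_tool:
  series:
    - {"tx": 0, "ty": 0, "tz": -0.4, "roll": 0, "grip": 0.5}
    - {"tx": 0, "ty": 0, "tz": -0.5, "roll": 0, "grip": 0.5}
    - {"tx": 0, "ty": 0, "tz": -0.5, "roll": 0, "grip": 0.5}
    - {"tx": 0, "ty": 0, "tz": -0.5, "roll": 0, "grip": 0.5}
    - {"tx": 0, "ty": 0, "tz": -0.5, "roll": 0, "grip": 0.5}
    - {"tx": 0, "ty": 0, "tz": -0.4, "roll": 0, "grip": 0.5}
    - {"tx": 0, "ty": 0, "tz": -0.1, "roll": 0, "grip": 0.5}
    - {"tx": 0, "ty": 0, "tz": 0, "roll": 0, "grip": 0.5}

```text
time: 22.35
position: [0.4289, -0.3596, 0.1349]
ee_rot: [-180.0, -0.0, 96.9]
ft_force: [0.6, 0.4, -1.0]
width: 0.198
```

```bash
python3 rd.py; python3 snap.py wQ; python3 - <<'E'
from rel import *
a=cv2.imread("pics/wQ.png"); cv2.imwrite("pics/wQc.png",crop(a,225,115,120,100,6)[:600])
E
```

```text
22.6 [ 0.42921 -0.35984  0.13542] [6.0e-05 5.0e-05 1.4e-04] [-0.21 -0.11 -1.01] [0.13 0.55 0.59]
22.65 [ 0.4292 -0.3598  0.1355] [1.7998e+02 2.0000e-02 9.6890e+01] [-0.33 -0.34 -0.09] 0.201
```

View pics/wQc.png

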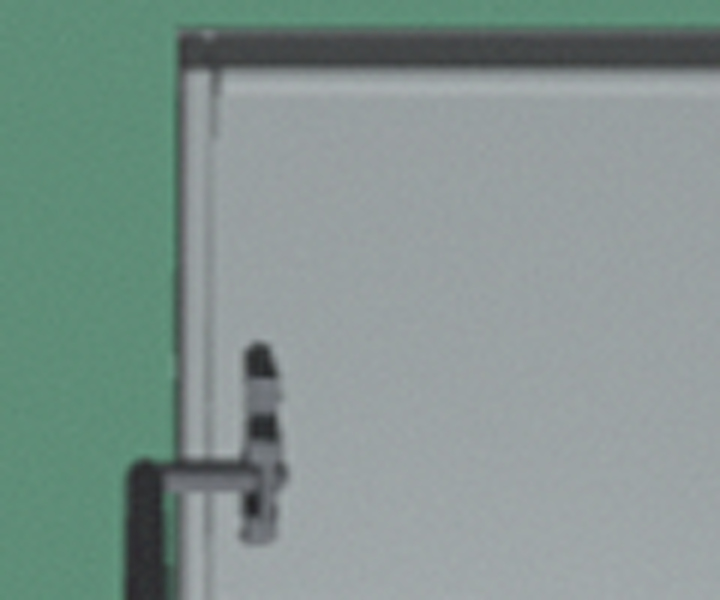

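Call:
servo_tool:
  series:
    - {"tx": -0.1, "ty": -0.01, "tz": 0, "roll": 0, "grip": 0.5}
    - {"tx": -0.15, "ty": -0.02, "tz": 0, "roll": 0, "grip": 0.5}
    - {"tx": -0.15, "ty": -0.02, "tz": 0, "roll": 0, "grip": 0.5}
    - {"tx": -0.15, "ty": -0.02, "tz": 0, "roll": 0, "grip": 0.5}
    - {"tx": -0.15, "ty": -0.02, "tz": 0, "roll": 0, "grip": 0.5}
    - {"tx": -0.15, "ty": -0.02, "tz": 0, "roll": 0, "grip": 0.5}
    - {"tx": -0.15, "ty": -0.02, "tz": 0, "roll": 0, "grip": 0.5}
    - {"tx": -0.15, "ty": -0.02, "tz": 0, "roll": 0, "grip": 0.5}

```text
time: 23.32
position: [0.4174, -0.3613, 0.1353]
ee_rot: [-180.0, 0.0, 96.9]
ft_force: [0.2, 0.6, -0.6]
width: 0.202
```

```bash
python3 snap.py wR; python3 - <<'E'
from rel import *
a=cv2.imread("pics/wR.png"); cv2.imwrite("pics/wRc.png",crop(a,225,115,120,100,6)[:600])
E
```

```text
23.3667 [ 0.4172 -0.3612  0.1353] [-1.7999e+02 -1.0000e-02  9.6890e+01] [ 0.23 -0.33 -1.42] 0.199
```

View pics/wRc.png

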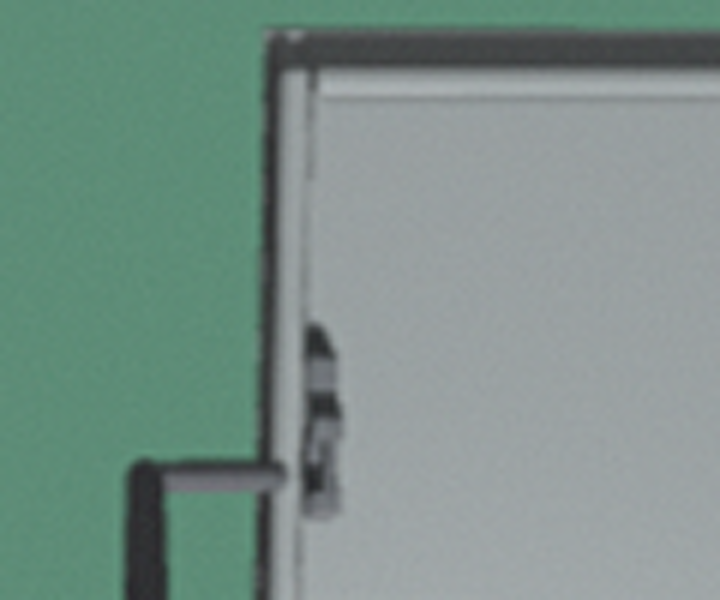

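Call:
servo_tool:
  series:
    - {"tx": -0.2, "ty": 0, "tz": 0, "roll": 0, "grip": 0.5}
    - {"tx": -0.2, "ty": -0.05, "tz": 0, "roll": 0, "grip": 0.5}
    - {"tx": 0, "ty": 0, "tz": 0, "roll": 0, "grip": 0.5}
    - {"tx": 0, "ty": 0, "tz": 0, "roll": 0, "grip": 0.5}
    - {"tx": 0, "ty": 0, "tz": 0, "roll": 0, "grip": 0.5}
    - {"tx": 0, "ty": 0, "tz": 0, "roll": 0, "grip": 0.5}
    - {"tx": 0, "ty": 0, "tz": 0, "roll": 0, "grip": 0.5}
    - {"tx": 0, "ty": 0, "tz": 0, "roll": 0, "grip": 0.5}

```text
time: 24.03
position: [0.4137, -0.3617, 0.1353]
ee_rot: [180.0, -0.0, 96.9]
ft_force: [0.9, -1.5, -1.3]
width: 0.201
```

```bash
python3 snap.py wS; python3 - <<'E'
from rel import *
a=cv2.imread("pics/wS.png"); cv2.imwrite("pics/wSc.png",crop(a,235,140,80,60,10))
E
```

```text
24.0833 [ 0.4136 -0.3617  0.1353] [-180.     -0.     96.89] [ 0.45  0.41 -0.24] 0.204
```

View pics/wSc.png

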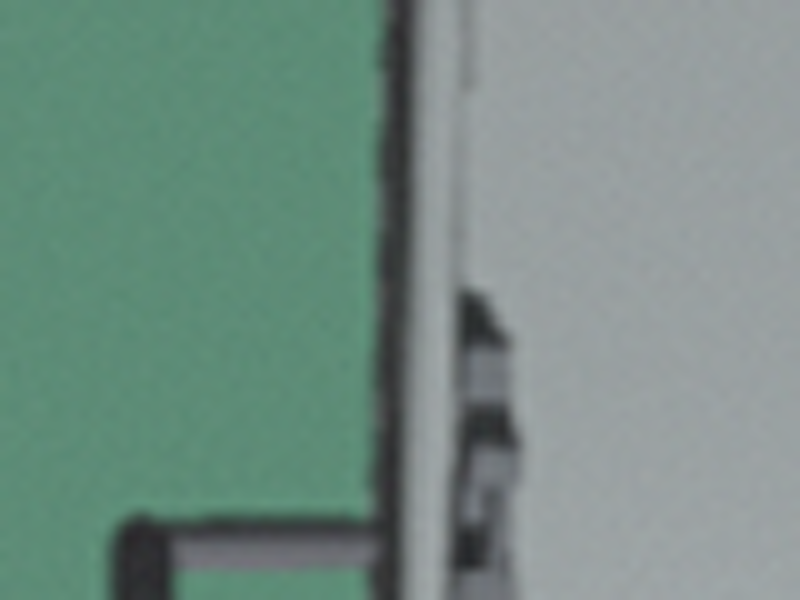

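Call:
servo_tool:
  series:
    - {"tx": 0, "ty": 0, "tz": -0.15, "roll": 0, "grip": 0.5}
    - {"tx": 0, "ty": 0, "tz": -0.15, "roll": 0, "grip": 0.5}
    - {"tx": 0.2, "ty": 0.02, "tz": 0, "roll": 0, "grip": 0.5}
    - {"tx": 0.2, "ty": 0.02, "tz": 0, "roll": 0, "grip": 0.5}
    - {"tx": 0.2, "ty": 0.02, "tz": 0, "roll": 0, "grip": 0.5}
    - {"tx": 0.1, "ty": 0.02, "tz": 0, "roll": 0, "grip": 0.5}
    - {"tx": 0.1, "ty": 0.02, "tz": 0, "roll": 0, "grip": 0.5}
    - {"tx": 0.1, "ty": 0.01, "tz": 0, "roll": 0, "grip": 0.5}

```text
time: 24.75
position: [0.4228, -0.3606, 0.1323]
ee_rot: [180.0, 0.0, 96.9]
ft_force: [0.2, -0.9, -1.0]
width: 0.201
```

Call:
servo_tool:
  series:
    - {"tx": 0.12, "ty": 0.02, "tz": 0, "roll": 0, "grip": 0.5}
    - {"tx": 0.12, "ty": 0.01, "tz": 0, "roll": 0, "grip": 0.5}
    - {"tx": 0.12, "ty": 0.01, "tz": 0, "roll": 0, "grip": 0.5}
    - {"tx": 0.12, "ty": 0.02, "tz": 0, "roll": 0, "grip": 0.5}
    - {"tx": 0.12, "ty": 0.01, "tz": 0, "roll": 0, "grip": 0.5}
    - {"tx": 0.12, "ty": 0.01, "tz": 0, "roll": 0, "grip": 0.5}
    - {"tx": 0, "ty": 0, "tz": 0, "roll": 0, "grip": 0.5}
    - {"tx": 0, "ty": 0, "tz": 0, "roll": 0, "grip": 0.5}

```text
time: 25.42
position: [0.4299, -0.3598, 0.1323]
ee_rot: [-180.0, -0.0, 96.9]
ft_force: [-0.7, -0.2, -0.8]
width: 0.2
```

```bash
python3 snap.py wT; python3 - <<'E'
from rel import *
a=cv2.imread("pics/wT.png"); cv2.imwrite("pics/wTc.png",crop(a,225,130,100,75,8))
E
```

```text
25.4667 [ 0.4298 -0.3598  0.1323] [-179.99   -0.     96.89] [ 0.04 -0.32 -0.77] 0.202
```

View pics/wTc.png

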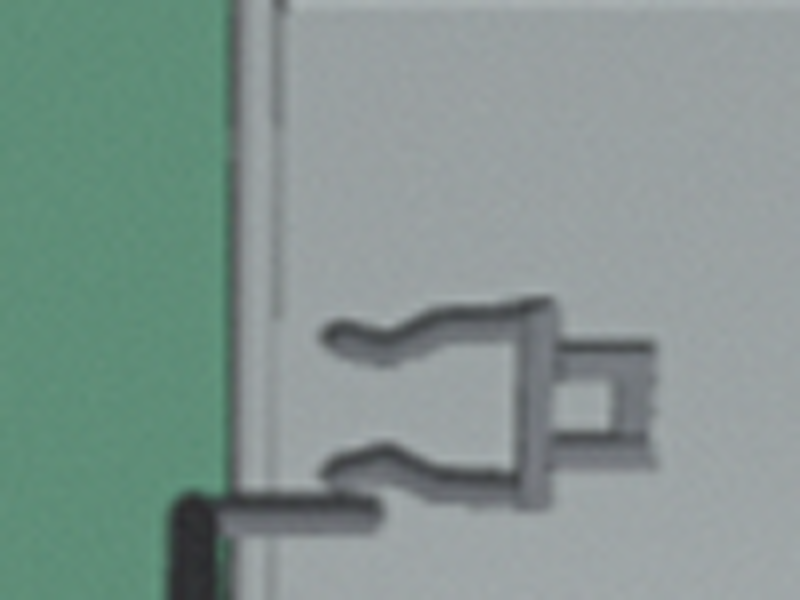

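Call:
servo_tool:
  series:
    - {"tx": 0, "ty": 0, "tz": 1.0, "roll": 0, "grip": 0.5}
    - {"tx": 0, "ty": 0, "tz": 2.0, "roll": 0, "grip": 0.5}
    - {"tx": 0, "ty": 0, "tz": 2.0, "roll": 0, "grip": 0.5}
    - {"tx": 0, "ty": 0, "tz": 2.0, "roll": 0, "grip": 0.5}
    - {"tx": 1.4, "ty": 2.0, "tz": 0, "roll": 0.5, "grip": 0.5}
    - {"tx": 1.4, "ty": 2.0, "tz": 0, "roll": 0.5, "grip": 0.5}
    - {"tx": 1.4, "ty": 2.0, "tz": 0, "roll": 0.5, "grip": 0.5}
    - {"tx": 1.4, "ty": 2.0, "tz": 0, "roll": 0.5, "grip": 0.5}

```text
time: 26.13
position: [0.4863, -0.2791, 0.2033]
ee_rot: [180.0, 0.0, 98.9]
ft_force: [0.5, 0.2, -1.0]
width: 0.201
```

Call:
servo_tool:
  series:
    - {"tx": 1.4, "ty": 2.0, "tz": 0, "roll": 0.5, "grip": 0.5}
    - {"tx": 1.4, "ty": 2.0, "tz": 0, "roll": 0.5, "grip": 0.5}
    - {"tx": 1.4, "ty": 2.0, "tz": 0, "roll": 0.5, "grip": 0.5}
    - {"tx": 1.4, "ty": 2.0, "tz": 0, "roll": 0.5, "grip": 0.5}
    - {"tx": 1.4, "ty": 2.0, "tz": 0, "roll": 0.5, "grip": 0.5}
    - {"tx": 0.9, "ty": 0.8, "tz": 0, "roll": 0, "grip": 0.5}
    - {"tx": 0.35, "ty": 0.27, "tz": 0, "roll": 0, "grip": 0.5}
    - {"tx": 0, "ty": 0, "tz": 0, "roll": 0, "grip": 0.5}

```text
time: 26.8
position: [0.5689, -0.169, 0.2027]
ee_rot: [180.0, 0.0, 101.4]
ft_force: [-0.8, -0.6, -0.3]
width: 0.206
```

```bash
python3 rd.py; python3 snap.py wU; python3 - <<'E'
from rel import *
a=cv2.imread("pics/wU.png"); cv2.imwrite("pics/wUc.png",crop(a,180,110,140,110,5))
E
```

```text
27.05 [ 0.56781 -0.16992  0.20238] [2.1e-04 2.1e-04 5.0e-05] [ 0.07 -0.09 -0.64] [0.33 0.34 0.65]
27.1 [ 0.5678 -0.1699  0.2023] [-179.99   -0.    101.32] [-0.11  0.79 -0.55] 0.2
```

View pics/wUc.png

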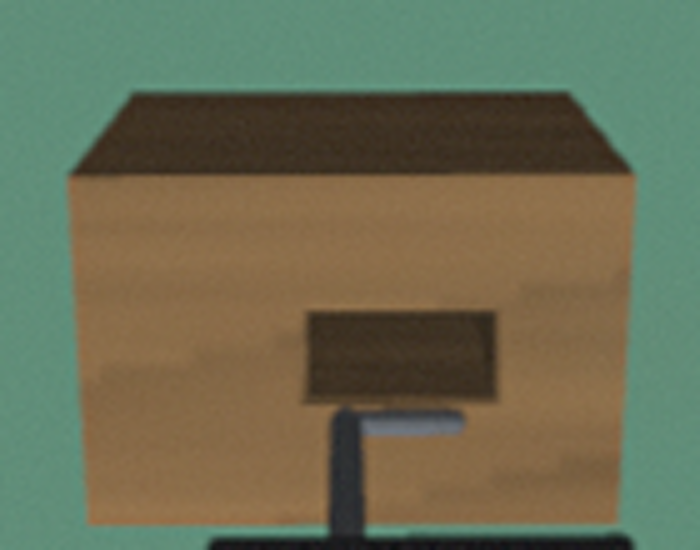

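```bash
python3 - <<'E'
from rel import *
c,s=pickle.load(open("pics/wU.pkl","rb"))
f=lambda x,y:(179.6+x/5,109.6+y/5)
H=np.array([onz(c,*f(*p),.085)[:2] for p in [(306,310),(497,310),(497,402),(304,402)]])
hz=s['position'][2]-.0932
tip=onz(c,*f(466,423),hz)[:2]; sh=onz(c,*f(346,423),hz)[:2]
u=np.array([np.cos(np.radians(11.4)),np.sin(np.radians(11.4))]);v=np.array([-u[1],u[0]])
m=H.mean(0);print("hole",m,np.linalg.norm(H[1]-H[0]),np.linalg.norm(H[0]-H[3]))
for p in (tip,sh): print(((p-m)@u*1e3).round(2),((p-m)@v*1e3).round(2))
E
```

```text
hole [ 0.57570679 -0.16566424] 0.03078221110465804 0.01572275559245383
9.04 -2.72
-8.91 -2.72
```

Call:
servo_tool:
  series:
    - {"tx": 0, "ty": 0.15, "tz": -0.5, "roll": 0, "grip": 0.5}
    - {"tx": 0, "ty": 0, "tz": -1.0, "roll": 0, "grip": 0.5}
    - {"tx": 0, "ty": 0, "tz": -1.3, "roll": 0, "grip": 0.5}
    - {"tx": 0, "ty": 0, "tz": -1.3, "roll": 0, "grip": 0.5}
    - {"tx": 0, "ty": 0, "tz": -1.3, "roll": 0, "grip": 0.5}
    - {"tx": 0, "ty": 0, "tz": -1.3, "roll": 0, "grip": 0.5}
    - {"tx": 0, "ty": 0, "tz": -1.3, "roll": 0, "grip": 0.5}
    - {"tx": 0, "ty": 0, "tz": -0.8, "roll": 0, "grip": 0.5}

```text
time: 27.77
position: [0.5673, -0.1674, 0.1122]
ee_rot: [-179.9, -0.1, 101.4]
ft_force: [-0.6, 1.0, -1.6]
width: 0.204
```

Call:
servo_tool:
  series:
    - {"tx": 0, "ty": 0, "tz": -0.1, "roll": 0, "grip": 0.5}
    - {"tx": 0, "ty": 0, "tz": -0.1, "roll": 0, "grip": 0.5}
    - {"tx": 0, "ty": 0, "tz": -0.08, "roll": 0, "grip": 0.5}
    - {"tx": 0, "ty": 0, "tz": 0, "roll": 0, "grip": 0.5}
    - {"tx": 0, "ty": 0, "tz": 0, "roll": 0, "grip": 0.5}
    - {"tx": 0, "ty": 0, "tz": 0, "roll": 0, "grip": 0.5}
    - {"tx": 0, "ty": 0, "tz": 0, "roll": 0, "grip": 0.5}
    - {"tx": 0, "ty": 0, "tz": 0, "roll": 0, "grip": 0.5}

```text
time: 28.43
position: [0.5685, -0.1677, 0.1118]
ee_rot: [180.0, 0.0, 101.4]
ft_force: [0.4, 0.6, -1.0]
width: 0.2
```

```bash
python3 rd.py; python3 snap.py wV; python3 - <<'E'
from rel import *
a=cv2.imread("pics/wV.png"); cv2.imwrite("pics/wVc.png",crop(a,150,130,200,150,4))
E
```

```text
28.6833 [ 0.56836 -0.16765  0.11159] [4.e-05 1.e-05 7.e-05] [-0.06  0.01 -0.83] [0.69 0.25 0.4 ]
28.7333 [ 0.5683 -0.1676  0.1115] [-180.      0.    101.39] [-0.23 -0.04 -1.02] 0.201
```

View pics/wVc.png

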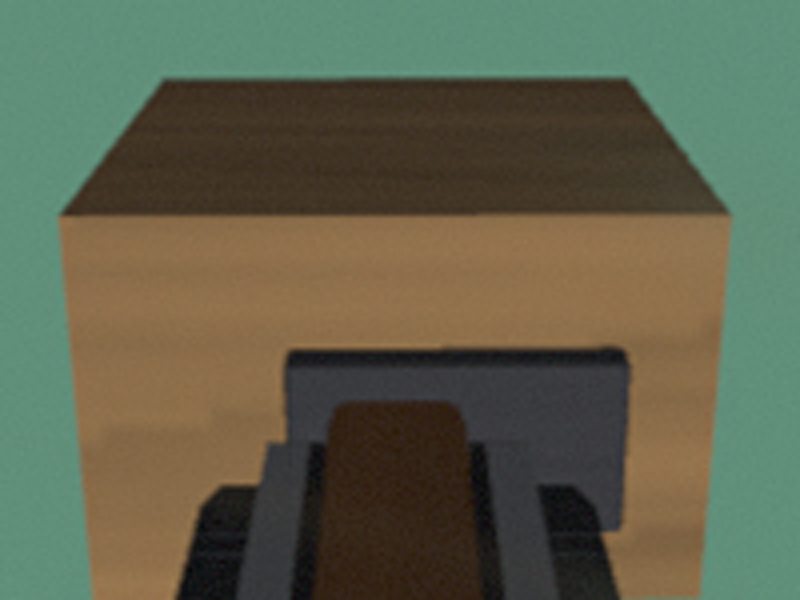

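Call:
servo_tool:
  series:
    - {"tx": 0, "ty": 0, "tz": -0.06, "roll": 0, "grip": 0.5}
    - {"tx": 0, "ty": 0, "tz": -0.06, "roll": 0, "grip": 0.5}
    - {"tx": 0, "ty": 0, "tz": -0.06, "roll": 0, "grip": 0.5}
    - {"tx": 0, "ty": 0, "tz": -0.06, "roll": 0, "grip": 0.5}
    - {"tx": 0, "ty": 0, "tz": -0.04, "roll": 0, "grip": 0.5}
    - {"tx": 0, "ty": 0, "tz": 0, "roll": 0, "grip": 0.5}
    - {"tx": 0, "ty": 0, "tz": 0, "roll": 0, "grip": 0.5}
    - {"tx": 0, "ty": 0, "tz": 0, "roll": 0, "grip": 0.5}

```text
time: 29.4
position: [0.5684, -0.1676, 0.1087]
ee_rot: [180.0, 0.0, 101.4]
ft_force: [-0.3, 0.3, 0.2]
width: 0.205
```

```bash
python3 rd.py
```

```text
29.65 [ 0.56834 -0.16764  0.10871] [2.e-05 2.e-05 2.e-05] [-0.06  0.11 -0.66] [0.41 0.44 0.63]
```

Call:
servo_tool:
  series:
    - {"tx": 0, "ty": 0, "tz": -0.02, "roll": 0, "grip": 0.5}
    - {"tx": 0, "ty": 0, "tz": -0.02, "roll": 0, "grip": 0.5}
    - {"tx": 0, "ty": 0, "tz": -0.02, "roll": 0, "grip": 0.5}
    - {"tx": 0, "ty": 0, "tz": -0.02, "roll": 0, "grip": 0.5}
    - {"tx": 0, "ty": 0, "tz": 0, "roll": 0, "grip": 0.5}
    - {"tx": 0, "ty": 0, "tz": 0, "roll": 0, "grip": 0.5}
    - {"tx": 0, "ty": 0, "tz": 0, "roll": 0, "grip": 0.5}
    - {"tx": 0, "ty": 0, "tz": 0, "roll": 0, "grip": 0.5}

```text
time: 30.32
position: [0.5683, -0.1677, 0.1082]
ee_rot: [180.0, 0.0, 101.4]
ft_force: [-2.6, -0.1, 6.7]
width: 0.201
```

```bash
python3 rd.py
```

```text
30.5667 [ 0.56833 -0.16764  0.10824] [1.e-05 1.e-05 2.e-05] [-2.17  0.88  5.87] [0.21 0.27 0.64]
```

Call:
servo_tool:
  series:
    - {"tx": 0, "ty": 0, "tz": 0.02, "roll": 0, "grip": 0.5}
    - {"tx": 0, "ty": 0, "tz": 0, "roll": 0, "grip": 2.2}
    - {"tx": 0, "ty": 0, "tz": 0, "roll": 0, "grip": 3}
    - {"tx": 0, "ty": 0, "tz": 0, "roll": 0, "grip": 4.5}
    - {"tx": 0, "ty": 0, "tz": 0, "roll": 0, "grip": 6}
    - {"tx": 0, "ty": 0, "tz": 0, "roll": 0, "grip": 8.5}
    - {"tx": 0, "ty": 0, "tz": 0, "roll": 0, "grip": 8.5}
    - {"tx": 0, "ty": 0, "tz": 0, "roll": 0, "grip": 8.5}

```text
time: 31.23
position: [0.5683, -0.1676, 0.108]
ee_rot: [-180.0, -0.0, 101.4]
ft_force: [-0.4, 0.6, -0.1]
width: 0.993
```

Call:
servo_tool:
  series:
    - {"tx": 0, "ty": 0, "tz": 0, "roll": 0, "grip": 8.5}
    - {"tx": 0, "ty": 0, "tz": 0.5, "roll": 0, "grip": 8.5}
    - {"tx": 0, "ty": 0, "tz": 1.5, "roll": 0, "grip": 8.5}
    - {"tx": 0, "ty": 0, "tz": 2, "roll": 0, "grip": 8.5}
    - {"tx": 0, "ty": 0, "tz": 2, "roll": 0, "grip": 8.5}
    - {"tx": 0, "ty": 0, "tz": 2, "roll": 0, "grip": 8.5}
    - {"tx": 0, "ty": 0, "tz": 2, "roll": 0, "grip": 8.5}
    - {"tx": 0, "ty": 0, "tz": 2, "roll": 0, "grip": 8.5}

```text
time: 31.9
position: [0.5682, -0.1676, 0.2295]
ee_rot: [180.0, 0.0, 101.4]
ft_force: [1.2, -0.9, -0.4]
width: 0.993
```

```bash
python3 snap.py wW; python3 snap.py sW scene; python3 snap.py tW top; python3 - <<'E'
from rel import *
a=cv2.imread("pics/sW.png"); cv2.imwrite("pics/sWc.png",crop(a,110,130,240,180,3))
E
```

```text
31.95 [ 0.5699 -0.1682  0.2334] [1.7975e+02 1.5000e-01 1.0139e+02] [ 2.8  -0.04  4.2 ] 0.995
32.0 [ 0.57   -0.1682  0.2317] [1.7974e+02 1.5000e-01 1.0139e+02] [-0.15  0.59  0.53] 0.992
32.05 [ 0.5692 -0.1679  0.23  ] [1.7984e+02 9.0000e-02 1.0139e+02] [-0.2  -0.19  0.01] 0.995
```

View pics/wW.png

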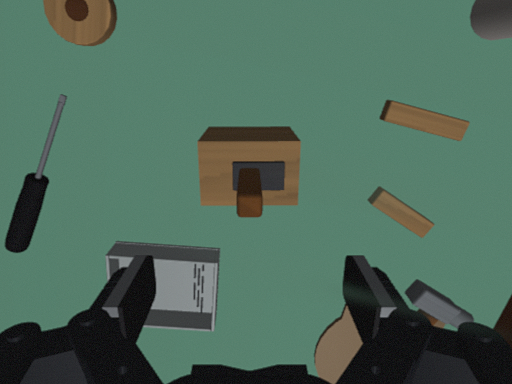

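View pics/sWc.png

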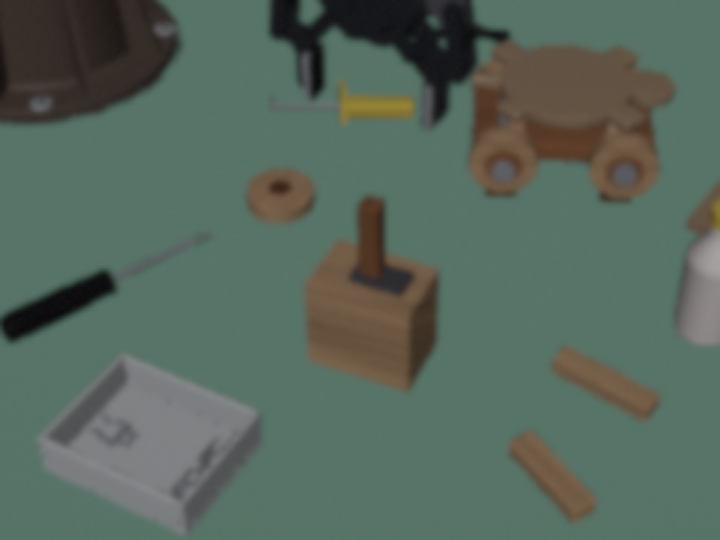

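View pics/tW.png

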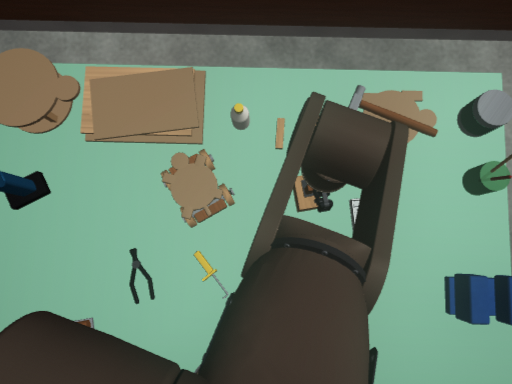

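Call:
servo_tool:
  series:
    - {"tx": 0, "ty": 0, "tz": 0, "roll": 0, "grip": 8.5}
    - {"tx": 0, "ty": 0, "tz": 0, "roll": 0, "grip": 8.5}
    - {"tx": 0, "ty": 0, "tz": 0, "roll": 0, "grip": 8.5}
    - {"tx": 0, "ty": 0, "tz": 0, "roll": 0, "grip": 8.5}
    - {"tx": 0, "ty": 0, "tz": 0, "roll": 0, "grip": 8.5}
    - {"tx": 0, "ty": 0, "tz": 0, "roll": 0, "grip": 8.5}
    - {"tx": 0, "ty": 0, "tz": 0, "roll": 0, "grip": 8.5}
    - {"tx": 0, "ty": 0, "tz": 0, "roll": 0, "grip": 8.5}

```text
time: 32.72
position: [0.5683, -0.1676, 0.228]
ee_rot: [-180.0, -0.0, 101.4]
ft_force: [0.5, 0.2, 0.6]
width: 0.994
```

```bash
python3 -c "
from station import bot
print(bot.job_done())"
```

```text
the job is handed in; nothing more can be done
None
```

The clip is off the axle and lying flat in the parts tub. The pick is back upright in its block with its collar seated, and the job was handed in at about 33 s of the 67 s allowed.

- **Drawing the pick and hooking the clip:** I drew the brown pick and left the yellow look-alike alone. I set the hook height by a light touch on the axle head (about 6 N) and slid the hook through the eye. I stopped when it touched the wheel face at about 2.6 N and backed off slightly.
- **Lifting the clip:** I lifted at about 7 mm/s. The highest pull I read was 13.5 N, somewhat over the 10 N you gave, and readings came only at the end of each move. The fingers never went near the clip.
- **Leaving the clip in the tub:** I stripped the clip off against the tub's −x wall. It first stayed standing against the wall, so I tipped it flat with the hook tip.
- **Returning the pick:** The collar met the block at the same tool height as when I first gripped it, with about 6 N of contact. I then opened the fingers and backed away.

The last wrist and scene pictures show the clip in the tub away from the nails, the pick upright, and nothing else visibly moved. In the last top view the arm hid most of the tub and block, so that view confirmed only the turtle and the things on the left. One disagreement: the touch put the axle about 1 mm higher than the cameras did, and I used the touch.

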